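Clamp a varnished finial in the ratchet vise

TASK

A freshly varnished wooden finial stands loose between the jaws of the small ratchet vise on the costume bench. Flip the ratchet's direction lever from loosening to tightening, then gently swing the handle to and fro until the sliding jaw's sprung pad is pressed against the finial and pushed in about half-way; never push the pad right home, as that would split the wood, and never grip the handle hard or force it or the lever against its stops. Turn the jaw only by its handle, do not touch the finial, leave the other things on the bench where they are, and let go at the end with the lever still on tightening.

Things in the scene. Friction and masses are not known exactly. Their poses are not given: they have to be found in the camera images.
- vise: grey ratchet vise fixed to the bench; bed 215 x 195 mm, 18 mm thick. Origin on the bench top directly below the vertical spindle. Its x axis is the direction in which the sliding jaw closes; the handle extends roughly along its -y; the jaws stand on its +y side, their middle 78 mm from the spindle
- handle: flat steel ratchet handle with a round head, turning about the spindle in a level plane. Origin on the spindle axis at bench height; its -y axis points along the handle. When its axes are parallel to the vise's it is in mid-swing; stops allow 0.85 rad either way. Tightening is clockwise seen from above (from the vise's -y towards its -x). The bar is 20 mm wide, its top 75 mm above the bench.
- spindle: toothed steel wheel of the ratchet under the handle's head; origin on its axis at bench height. 16 teeth (clicks of 0.39 rad): a handle swing from -0.78 to 0.78 rad and back turns it about 1.18 rad (the pawl has up to 0.3 rad of slack); the jaw advances 10 mm per rad. It stays where it is left (friction). Driving it with the jaw free takes 7 to 9 N at the grip post, the idle back-swing 3 to 8 N; each 10 N of clamping adds about 0.8 N
- grip (a point): black upright round grip post near the handle's end, 18 mm diameter, standing from 80 to 136 mm above the bench, 130 mm from the spindle axis; this point is on its axis, 108 mm above the bench, and has the handle's axes. Fingers set loosely around it can swing it; a pinch must stay under 20 N
- fin (a point): upright dark steel fin of the direction lever, on top of the ratchet head between spindle and grip post: 9 mm thick (across the handle), 16 mm along it, from 83 to 113 mm above the bench; this point is on its centre line, 100 mm above the bench. The fin swings about a vertical pivot in the handle that lies 40.5 mm from the spindle axis; the fin is 32.5 mm further out
- pawl (a joint): angle of the direction lever from the handle's centre line in rad, -0.6 to 0.6 (stops); positive leans to the clockwise side seen from above. At 0.17 to 0.6 (as the teeth allow) the handle drives the spindle clockwise, closing the jaw; negative (as found) it opens it. A spring carries the lever from the middle to either side; it takes 2 to 4 N at the fin, and the handle may shift a little
- jaw: dark steel sliding jaw, 64 mm wide, 46 mm high, with its rack at the side; slides along the vise's x. Origin below the middle of its front face, 20 mm above the bench
- jaw_face (a point): middle of the sliding jaw's front face behind the pad, 41 mm above the bench; axes as the vise's
- pad: aluminium sprung pad, 10 mm thick, 60 mm wide, 40 mm high, carried on two pins ahead of the sliding jaw; spring 8 N per mm
- pad_face (a point): middle of the pad's front face (towards the finial), 41 mm above the bench; lies 22 mm ahead of jaw_face along the vise's x when the pad is free (a 12 mm gap shows between pad and jaw), 16 mm when pushed in half-way, 10 mm when right home
- fixed_face (a point): middle of the fixed jaw's face, which looks to the vise's -x, 41 mm above the bench
- finial: wooden finial: square foot 50 x 50 x 40 mm with a turned ornament up to 108 mm, 0.15 to 0.31 kg, standing loose on the vise's bed between pad and fixed jaw; origin under the middle of its foot, z up
- jar: bystander: round clear jar, 60 mm diameter, 75 mm high; origin under its middle
- spool: bystander: blue bobbin, 38 mm diameter, 50 mm high; origin under its middle
- tapecase: bystander: yellow round tape-measure case, 68 mm diameter, 22 mm thick; origin under its middle
- driver: bystander: screwdriver lying on the bench
There are look-alikes about, which are no part of the job. What is shaped like the finial but yellow is not meant.

How it is judged (in metres and radians):
On the way, in this order (a step that is already met when the one before it is completed fails the run):
1. the direction lever is flipped to the tightening side (value of joint pawl above 0.1 rad), for 0.2 s.
2. the handle has closed the jaw so that the pad is pushed in at least 3.5 mm by the finial (x of pad_face in the frame of jaw_face below 0.0185 m and contact force between pad and finial above 15 N and value of joint pawl above 0.1 rad), for 0.2 s.
At the end, for the whole second after the job is handed in: The finial stands upright (within 0.1 rad) and at rest, clamped between pad and fixed jaw; the pad is pushed in 3.5 to 8.5 mm of its 12 mm and bears on the finial with more than 15 N; the direction lever is on the tightening side (over 0.1 rad) (all of step 2 and x of pad_face in the frame of jaw_face above 0.0135 m and angle between finial's own z axis and vertical below 0.1 rad and linear speed of finial below 0.01 m/s); the robot touches nothing.
It fails at once if the pad is pushed right home (more than 11 mm in) (x of pad_face in the frame of jaw_face below 0.011 m).
It fails at once if the handle or its lever is squeezed or forced (over 50 N of contact in all, both fingers added) (contact force between any of the fingers, the arm and handle above 50 N).
It fails at once if the robot touches the finial (contact force between any of the fingers, the arm and finial above 0.5 N).
It fails at once if the robot pushes the sliding jaw or its pad by hand (over 3 N) (contact force between any of the fingers, the arm and jaw above 3 N).
It fails at once if a bystander object is moved more than 20 mm (distance of any of jar, spool, tapecase, driver from where it was at the start of the episode above 0.02 m).
It also fails if it takes over 72 s, if anything falls off the work surface, if the arm or the gripper's body presses on something with over 40 N, if the wrist force passes 120 N, or if a joint passes its speed limit or range.

ROBOT

A 6-joint arm with a two-finger parallel gripper is mounted at the origin on the work surface. World frame = base frame: x ahead of the robot, y to its left, z up, the work surface at z = 0. Lengths are in mm, angles in degrees, forces in N, time in s.
With the tool pointing down it reaches from about 300 to 850 mm from the base axis. Payload 4.2 kg.
Tool frame: the origin (TCP) lies midway between the tips of the shut fingers; the grasp point (between the pads) lies env.grip_depth behind it (env.grip_depth is the distance from the TCP to the grasp point, in mm); z points along the fingers, y is the direction in which the jaws open and shut (so a half turn about z gives the same grasp; the last joint's range is limited). The gripper opens to 91 mm and grips with 3 to 60 N. Pads are 32 mm wide; open, the fingers measure 118 mm over their backs; the gripper's body (76 mm by 178 mm) begins 60 mm behind the grasp point.
Start: joints at [73.74, 18.312, 89.639, -0, 72.044, -1.146], TCP at [149.933, 555.124, 213.976] pointing down, gripper open.
Joint ranges: [-177.97, 177.97], [-48.28, 115.42], [12.27, 149.76], [-77.06, 257.06], [2.81, 150.46], [-146.56, 146.56]. Speed limits (degrees/s): [147.25, 147.25, 180, 180, 180, 180].

INTERFACE

Orientations are given as [roll, pitch, yaw] about the fixed x, y, z axes, in that order (R = Rz(yaw) Ry(pitch) Rx(roll)).
In Python, from workcell import env, cams, spotter gives the robot as it stands.
- The arm moves only by the tool apply_moves, never from a script. Its argument "plan" is a list of rows, each an object with "jaw": the closure, from 0 (fully open) to 1 (shut); "delta_pos": the shift along the tool's x, y, z in mm, a list of three; "spin": the turn about the tool's z in rad. In form: [{"jaw": jaw, "delta_pos": [dx, dy, dz], "spin": spin}, ...]. A call has exactly 8 rows; each row is the pose to reach, as a shift and turn from the pose measured when the call began, along the tool's axes at that moment; what a row does not reach only later rows make up. A row lasts 1/8 s, in which the tool goes at most 62.5 mm and 10.7 degrees, less where a joint would pass 70% of its speed; a pose out of reach is approached as far as the arm can. A call with a gripper value outside its range is refused whole. The fingers move at their own pace and stop on an object; "squeeze" is the grip in N (left out, the last holds). Time passes only in rows, so rows that repeat a pose let the fingers close, or fill a call up. It gives the time, the measured TCP pose, the force and the opening at its end, in the units of the state.
- env.state(): the state, without advancing time (a new reading comes with each control period).
- cams.grab_frame(name): name is "scene" or "top" or "wrist"; returns the picture (420x560x3 uint8, red, green, blue); there is no depth.
- cams.calibration(name): a dict with "camera_matrix" (3x3 intrinsics, pixels), "rvec" (rotation vector, rad) and "tvec" (3), from world to camera coordinates, as OpenCV has them. Camera axes: x right, y down, z forward; pixel columns grow to the right and rows downward; lengths in mm; the calibration is good to about 2 mm. A picture is of the moment at which its call begins: read the wrist's pose just before it. calibration takes no time and is no camera call; for the wrist camera it gives the pose at the moment of the call.
- env.job_done(): hands the job in, once; it reports no verdict.
Trained networks look in the newest picture that a camera, given by its name, has taken for a name from the list of things; names that differ only in an ending like _2 or _b are one class to them, and where a whole thing is asked for, a point or a joint stands for the part that bears it (a point fixed in the world has none). Each returns a list of dicts, best first, with "confidence" (0 to 1); they miss things now and then, are a little off and sometimes report something else, mostly with a low value. They report only what shows in the picture. A call takes as long as a camera call. They do not tell look-alikes from the thing itself.
- spotter.masks_of(camera, target): "region" (420x560 bool, what is visible of it) and "extent" ([left, top, right, bottom] in pixels, round what is visible of it).
The state is a dict: "time_s": time; "qpos": joint angles; "qvel": joint speeds; "effort": joint torques, N m; "ee_pos": TCP position; "ee_rot": TCP orientation; "force": force on the tool from outside, world axes, zero at the start; "torque": the same for the moment, N m; "gripper_width": finger opening in mm.
Only numpy, scipy, OpenCV 4.12 (cv2) and the standard library are available. Lean on these libraries where they do the work, as an engineer would, in place of code of your own. Each camera call takes 0.05 s, during which the arm holds its last target.

## Working session

There is one attempt and no reset: what is moved stays moved. The work goes in short steps, Python scripts to look and compute and a tool call to move; the robot and the scene stay as the last step left them, time stands still between calls to the robot, and variables do not carry over. Pictures are saved under pics/ and viewed, and the job is handed in when it is done.

Besides the shell and the picture viewer there is one more tool, called after ">>>" as name(argument=value, ...), one argument or row to a line, values as JSON. apply_moves: Moves the arm, as the interface text tells. Its arguments: {"type":"object","properties":{"plan":{"type":"array"},"squeeze":{"type":"number"}},"required":["plan"]}

```bash
ls; mkdir -p pics
python3 - <<'E'
from workcell import env,cams,spotter
import cv2
print(env.state(), env.grip_depth)
for n in ["scene","top","wrist"]:
    c=cams.calibration(n);print(n,c)
    im=cams.grab_frame(n);cv2.imwrite(f"pics/{n}0.png",im[:,:,::-1])
E
```

```text
pics
{'time_s': 0.0, 'qpos': array([ 7.37403690e+01,  1.83507669e+01,  8.97047853e+01,  6.35726269e-04,
        7.20444833e+01, -1.14506303e+00]), 'qvel': array([-0.03791398, -0.00947397, -0.01714793,  0.08853127, -0.05798086,
       -0.09677846]), 'effort': array([-9.47315275e-04, -4.12453401e+01, -2.31962532e+01,  7.24399835e-02,
        4.58160380e-02, -1.56273081e-04]), 'ee_pos': array([149.77952787, 554.63443358, 213.1400322 ]), 'ee_rot': array([-1.79899997e+02, -2.60338673e-03,  1.64885233e+02]), 'force': array([-0.25135002,  1.25887281, -0.08908484]), 'torque': array([-0.01113404, -0.01020965, -0.01470804]), 'gripper_width': 91.14420421927449} 18.8
scene {'camera_matrix': array([[429.67266598,   0.        , 277.74110809],
       [  0.        , 429.67266598, 210.97312429],
       [  0.        ,   0.        ,   1.        ]]), 'rvec': array([ 0.95541487,  2.37177866, -1.20057536]), 'tvec': array([ 425.03679527, -174.46589133, 1460.53826813])}
top {'camera_matrix': array([[508.15900595,   0.        , 276.59734843],
       [  0.        , 508.15900595, 210.82485863],
       [  0.        ,   0.        ,   1.        ]]), 'rvec': array([ 2.18943579, -2.13131355,  0.08784381]), 'tvec': array([  31.68184021,  609.51477165, 1117.09508234])}
wrist {'camera_matrix': array([[322.76464656,   0.        , 279.74474111],
       [  0.        , 322.76464656, 205.47802432],
       [  0.        ,   0.        ,   1.        ]]), 'rvec': array([-2.3351096 , -1.78749618, -0.21664717]), 'tvec': array([-574.11096449,  -27.16029737,  389.32952805])}
```

View pics/scene0.png

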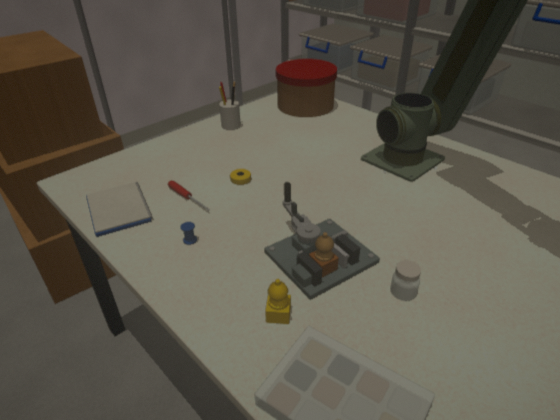

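View pics/top0.png

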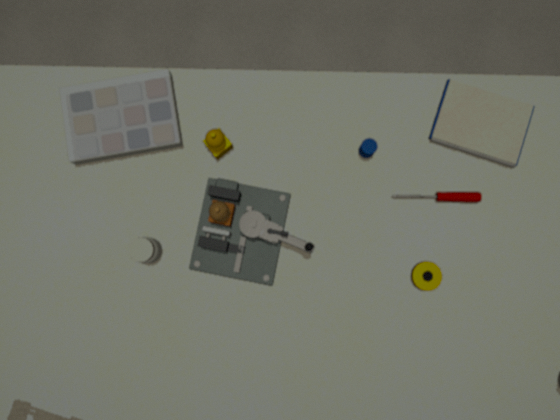

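View pics/wrist0.png

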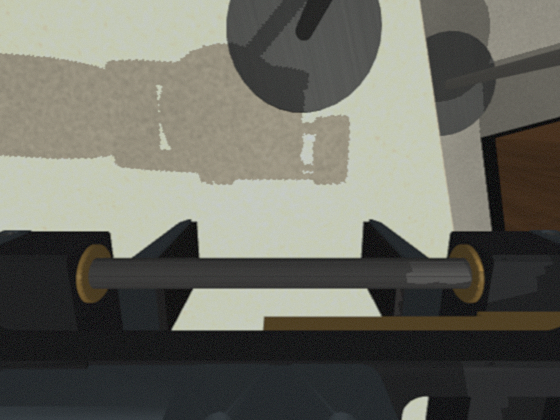

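The scene and top views show the vise with the finial at about (222,212) in top, the ratchet head at (253,224) and the black grip post at (309,246). The yellow look-alike is at (217,142). Now I'll measure these points.

```bash
cat > h.py <<'E'
from workcell import env,cams,spotter
import cv2, numpy as np
def cal(n):
    c=cams.calibration(n);R=cv2.Rodrigues(np.array(c['rvec']))[0];return np.array(c['camera_matrix']),R,np.array(c['tvec']).ravel()
def back(n,uv,z,c=None):
    K,R,t=c or cal(n)
    d=R.T@np.linalg.inv(K)@np.array([uv[0],uv[1],1.]);o=-R.T@t
    return o+d*(z-o[2])/d[2]
def proj(n,p,c=None):
    K,R,t=c or cal(n);q=K@(R@np.array(p,float)+t);return q[:2]/q[2]
def crop(n,im,box,name,s=None):
    x0,y0,x1,y1=box;s=s or min(800/(x1-x0),600/(y1-y0))
    cv2.imwrite('pics/'+name,cv2.resize(im[y0:y1,x0:x1,::-1],None,fx=s,fy=s,interpolation=cv2.INTER_CUBIC))
E
python3 - <<'E'
from h import *
im=cams.grab_frame("top");crop("top",im,(180,165,330,290),"topc.png",5)
for t in ["vise","handle","grip","fin","pad","jaw","finial","jar","spool","tapecase","driver"]:
    for r in spotter.masks_of("top",t)[:2]:
        m=r["region"];ys,xs=np.nonzero(m);print(t,round(r["confidence"],2),r["extent"],xs.mean().round(1),ys.mean().round(1),len(xs), back("top",(xs.mean(),ys.mean()),{"grip":136,"fin":113,"finial":108,"handle":75}.get(t,20)).round(0))
im=cams.grab_frame("scene");crop("scene",im,(250,170,390,300),"scenec.png",5)
E
```

```text
vise 0.72 [189.8, 175.4, 316.2, 285.4] 243.1 232.3 7998 [558. 123.  20.]
handle 0.2 [198.8, 209.4, 250.9, 276.4] 223.4 242.7 835 [532. 160.  75.]
grip 0.65 [237.0, 210.9, 311.7, 253.5] 269.9 230.3 1261 [557.  58. 136.]
grip 0.36 [202.1, 227.6, 230.4, 234.0] 216.3 230.5 141 [554. 168. 136.]
fin 0.48 [268.1, 228.8, 288.0, 237.1] 277.0 231.7 91 [556.  44. 113.]
fin 0.3 [204.7, 197.6, 237.4, 227.3] 221.3 212.4 611 [594. 162. 113.]
jaw 0.93 [195.8, 207.0, 250.8, 273.7] 224.0 244.2 742 [530. 165.  20.]
finial 0.77 [201.7, 124.7, 236.0, 161.4] 217.2 142.0 610 [745. 178. 108.]
finial 0.71 [205.9, 197.3, 235.9, 226.1] 221.5 212.6 587 [594. 163. 108.]
jar 0.78 [131.9, 238.5, 159.6, 263.0] 145.6 249.6 662 [513. 344.  20.]
spool 0.83 [354.7, 138.5, 375.0, 160.3] 367.3 147.3 275 [ 762. -156.   20.]
tapecase 0.82 [412.5, 260.4, 442.7, 293.0] 426.1 275.2 759 [ 473. -291.   20.]
driver 0.88 [395.7, 191.3, 480.5, 202.2] 448.8 195.9 624 [ 654. -342.   20.]
```

View pics/topc.png

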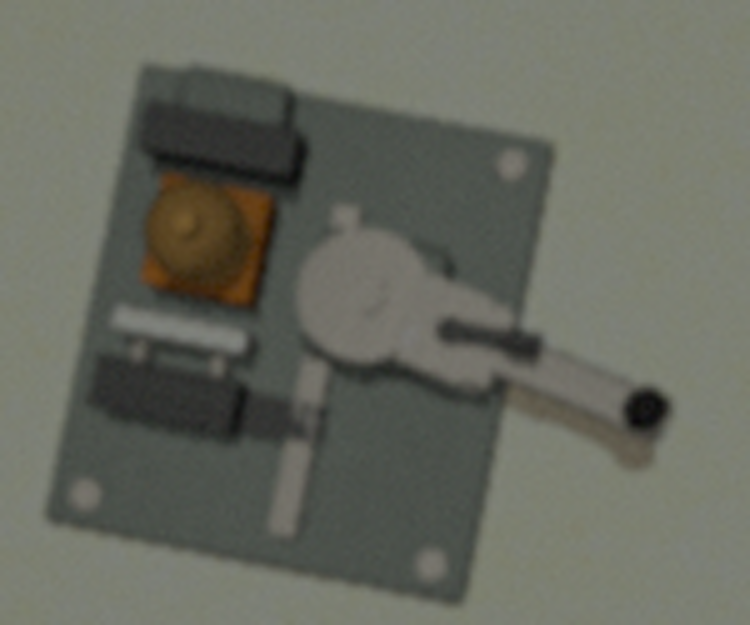

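View pics/scenec.png

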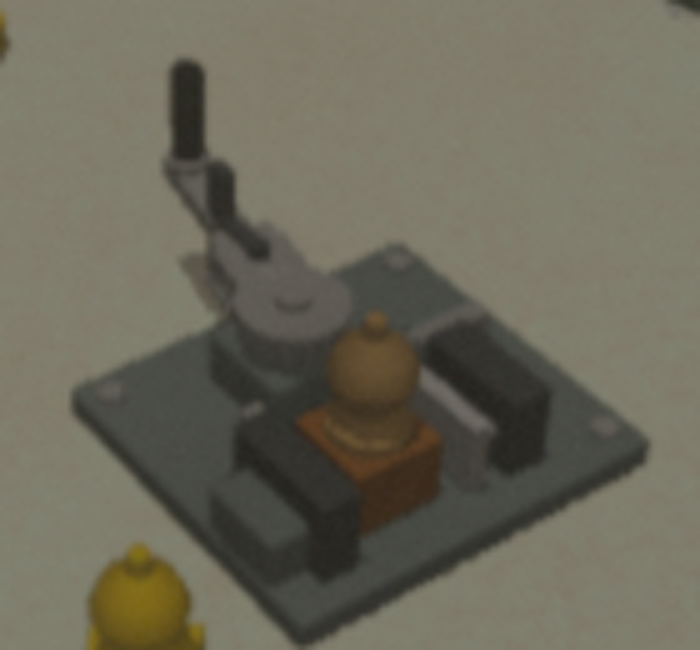

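Run:
```python
from h import *
o=np.array([180,165])
def B(px,z): return back("top",o+np.array(px)/5.,z)[:2]
c=[B(p,18) for p in [(145,65),(553,143),(465,603),(48,520)]]
for a in c: print(a.round(1))
print([np.linalg.norm(c[i]-c[(i+1)%4]).round(1) for i in range(4)])
def ang(v): return np.degrees(np.arctan2(v[1],v[0]))
print("x dir", ang(c[0]-c[3]),ang(c[1]-c[2]),"y dir-90",ang(c[0]-c[1])-90,ang(c[3]-c[2])-90)
g=B((646,410),136);h=B((363,295),80);print("grip",g,"head",h,np.linalg.norm(g-h),"angle of -y",ang(g-h)+90)
print("fin",B((525,343),113),"pivot",B((450,328),83))
# scene checks
so=np.array([250,170])
print("scene grip top",back("scene",so+np.array((187,68))/5,136)[:2],"fin top",back("scene",so+np.array((220,168))/5,113)[:2],"head", back("scene",so+np.array((291,290))/5,80)[:2])
```

```text
[681.8 206.3]
[650.3  17.4]
[440.4  51.7]
[472.2 241.8]
[np.float64(191.5), np.float64(212.7), np.float64(192.7), np.float64(212.5)]
x dir -9.603513078284532 -9.301611275196171 y dir-90 -9.464042150252908 -9.508359267126409
grip [525.64264007 -22.50112861] head [573.59042722  98.0487109 ] 129.7353232413057 angle of -y -21.68981522627523
fin [552.88524308  27.49838587] pivot [560.15138141  59.97133587]
scene grip top [526.74960485 -21.25942633] fin top [554.41557721  30.43843237] head [569.44798051  94.50211642]
```

```bash
cat >> h.py <<'E'
def tgt(pos,yaw,s=None):
    s=s or env.state(); p=np.array(s['ee_pos']); r,pi_,y=np.radians(s['ee_rot'])
    from scipy.spatial.transform import Rotation as Ro
    R=Ro.from_euler('xyz',s['ee_rot'],degrees=True).as_matrix()
    d=R.T@(np.array(pos,float)-p)
    sp=-((yaw-s['ee_rot'][2]+180)%360-180)
    return d.round(1).tolist(), round(float(np.radians(sp)),3)
E
python3 - <<'E'
from h import *
for f in (.5,1):
  print(tgt(np.array([149.8,554.6,213])*(1-f)+f*np.array([553.5,29,190]),164.9-96.6*f))
E
```

```text
([-263.4, -201.6, 12.5], 0.843)
([-526.8, -402.7, 24.0], 1.686)
```

>>> apply_moves(
  plan=[
    {"jaw":0.5,"delta_pos":[-30,-22,0],"spin":0.1},
    {"jaw":0.5,"delta_pos":[-65,-50,0],"spin":0.21},
    {"jaw":0.5,"delta_pos":[-102,-78,0],"spin":0.33},
    {"jaw":0.5,"delta_pos":[-140,-107,0],"spin":0.45},
    {"jaw":0.5,"delta_pos":[-178,-136,0],"spin":0.57},
    {"jaw":0.5,"delta_pos":[-216,-165,0],"spin":0.69},
    {"jaw":0.5,"delta_pos":[-254,-194,0],"spin":0.81},
    {"jaw":0.5,"delta_pos":[-292,-223,0],"spin":0.93},
  ],
  squeeze=5,
)

```text
time_s: 1.8
ee_pos: [374.5, 262.4, 214.2]
ee_rot: [180.0, -0.0, 111.4]
force: [0.3, 1.1, -0.4]
gripper_width: 45.4
```

Run:
```python
from h import *
s=env.state();print(s['time_s'],s['ee_pos'],s['ee_rot'],s['gripper_width']);print(tgt([553.5,29,190],68.3))
```

```text
1.8 [374.53432745 262.44918296 214.21362031] [ 1.79950921e+02 -1.66346808e-02  1.11377068e+02] 45.43015327417345
([-282.6, 81.5, 24.2], 0.752)
```

>>> apply_moves(
  plan=[
    {"jaw":0.5,"delta_pos":[-48,14,2],"spin":0.13},
    {"jaw":0.5,"delta_pos":[-96,28,4],"spin":0.26},
    {"jaw":0.5,"delta_pos":[-144,42,6],"spin":0.39},
    {"jaw":0.5,"delta_pos":[-192,56,10],"spin":0.52},
    {"jaw":0.5,"delta_pos":[-238,69,14],"spin":0.64},
    {"jaw":0.5,"delta_pos":[-270,78,20],"spin":0.72},
    {"jaw":0.5,"delta_pos":[-282,81,24],"spin":0.75},
    {"jaw":0.5,"delta_pos":[-282,81,24],"spin":0.75},
  ],
)

```text
time_s: 2.8
ee_pos: [552.4, 29.4, 189.7]
ee_rot: [-179.9, -0.0, 68.4]
force: [-0.7, 0.9, 0.4]
gripper_width: 45.9
```

Run:
```python
from h import *
s=env.state();print(s['time_s'],s['ee_pos'],s['ee_rot'],s['gripper_width'],s['qpos'])
im=cams.grab_frame("wrist");crop("w",im,(0,0,560,420),"w1.png")
c=cal("wrist")
for n,p in dict(grip=(526,-22,136),fin=(553.5,29,113),tcp=s['ee_pos'],spin=(571.5,97,80)).items(): print(n,proj("wrist",p,c)*800/560)
for t in ["grip","fin"]:
  for r in spotter.masks_of("wrist",t)[:2]: print(t,r['confidence'],np.array(r['extent'])*800/560)
```

```text
2.8 [552.39906372  29.44567196 189.73929511] [-1.79939922e+02 -4.12730276e-02  6.84008395e+01] 45.90071329576706 [1.82259424e+00 1.73236572e+01 9.47185362e+01 6.66045412e-02
 6.79965423e+01 2.33967580e+01]
grip [389.38206583 419.13209971]
fin [402.00013758 304.69947951]
tcp [399.91369952 355.44417663]
spin [387.89178104 175.81471675]
grip 0.8 [337.42857143 118.14285714 433.57142857 432.        ]
fin 0.7 [381.85714286 228.71428571 409.42857143 318.71428571]
fin 0.18 [171.28571429   1.57142857 524.57142857 427.71428571]
```

View pics/w1.png

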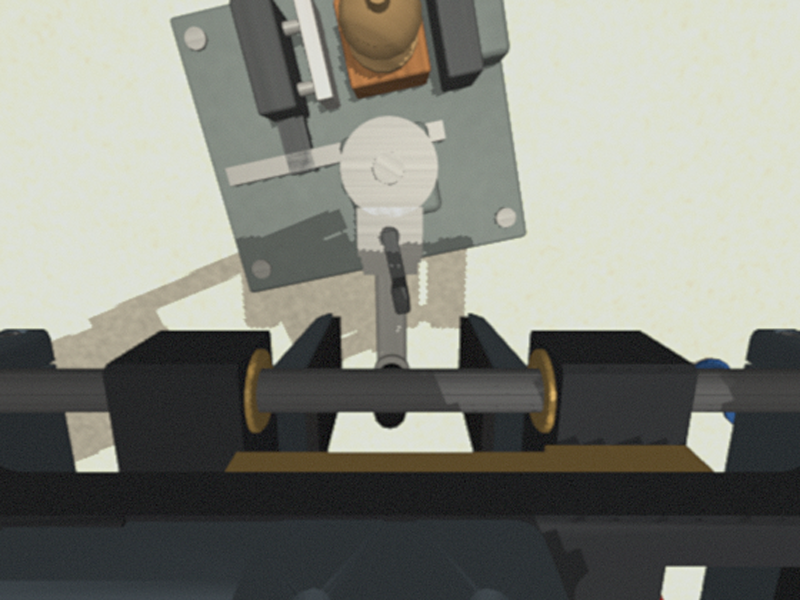

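>>> apply_moves(
  plan=[
    {"jaw":0.5,"delta_pos":[0,0,20],"spin":0},
    {"jaw":0.5,"delta_pos":[0,0,45],"spin":0},
    {"jaw":0.5,"delta_pos":[0,0,70],"spin":0},
    {"jaw":0.5,"delta_pos":[0,0,88],"spin":0},
    {"jaw":0.5,"delta_pos":[0,0,98],"spin":0},
    {"jaw":0.5,"delta_pos":[0,-5,98],"spin":0},
    {"jaw":0.5,"delta_pos":[0,-10,98],"spin":0},
    {"jaw":0.5,"delta_pos":[0,-15,98],"spin":0},
  ],
)

```text
time_s: 3.95
ee_pos: [538.3, 36.3, 93.3]
ee_rot: [179.9, -0.1, 68.5]
force: [0.3, 0.8, -0.6]
gripper_width: 45.4
```

>>> apply_moves(
  plan=[
    {"jaw":0.5,"delta_pos":[0,-2,0],"spin":0},
    {"jaw":0.5,"delta_pos":[0,-4,0],"spin":0},
    {"jaw":0.5,"delta_pos":[0,-6,0],"spin":0},
    {"jaw":0.5,"delta_pos":[0,-8,0],"spin":0},
    {"jaw":0.5,"delta_pos":[0,-10,0],"spin":0},
    {"jaw":0.5,"delta_pos":[0,-12,0],"spin":0},
    {"jaw":0.5,"delta_pos":[0,-14,0],"spin":0},
    {"jaw":0.5,"delta_pos":[0,-14,0],"spin":0},
  ],
)

```text
time_s: 4.95
ee_pos: [525.0, 41.6, 93.3]
ee_rot: [179.9, -0.1, 68.5]
force: [0.5, -0.0, 0.5]
gripper_width: 45.5
```

Run:
```python
from h import *
s=env.state();print(s['time_s'],s['ee_pos'],s['ee_rot'],s['gripper_width'],s['force'])
im=cams.grab_frame("wrist");crop("w",im,(0,0,560,420),"w2.png")
im=cams.grab_frame("scene");crop("scene",im,(250,170,390,300),"s2.png",4)
```

```text
4.95 [525.04712647  41.55486099  93.2892427 ] [ 1.79921578e+02 -1.04906777e-01  6.85231386e+01] 45.469411005933694 [ 0.51780452 -0.04958628  0.46972533]
```

View pics/w2.png

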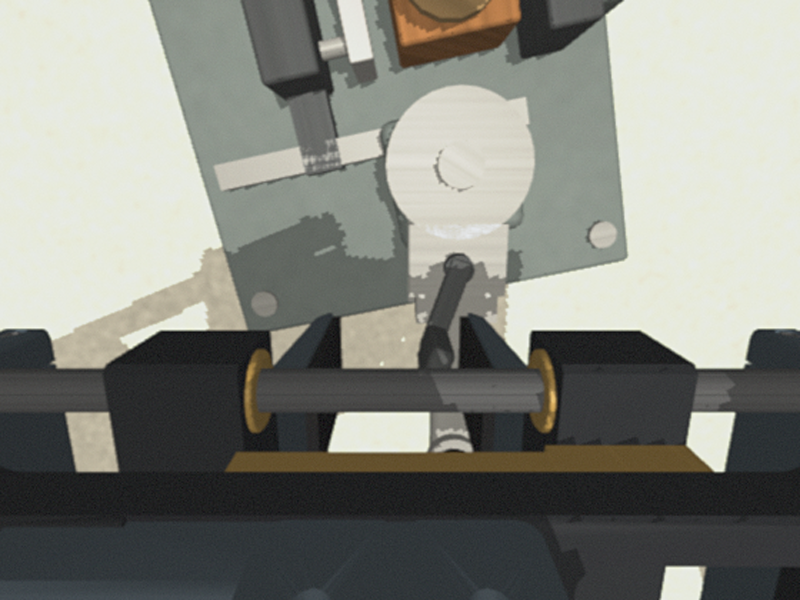

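The pawl now leans to the left, which is the clockwise or tightening side: pivot at (458,265), fin at (437,345), roughly +0.27 rad. The handle is nearly unmoved. Next I go to the grip post.

```bash
cat >> h.py <<'E'
S=np.array([572.4,98.9])
def arc(hy,z=90,r=129.5):
    a=np.radians(hy);return [S[0]+r*np.sin(a),S[1]-r*np.cos(a),z],hy+90
E
python3 - <<'E'
from h import *
print(tgt(*arc(-21,150)),tgt(*arc(-21,90)))
E
```

```text
([-58.7, 24.0, -56.7], -0.008) ([-58.8, 23.9, 3.3], -0.008)
```

>>> apply_moves(
  plan=[
    {"jaw":0.5,"delta_pos":[0,0,-20],"spin":0},
    {"jaw":0.5,"delta_pos":[0,0,-40],"spin":0},
    {"jaw":0.5,"delta_pos":[0,0,-56],"spin":0},
    {"jaw":0.5,"delta_pos":[-15,6,-60],"spin":0},
    {"jaw":0.5,"delta_pos":[-32,13,-60],"spin":0},
    {"jaw":0.5,"delta_pos":[-50,20,-60],"spin":0},
    {"jaw":0.5,"delta_pos":[-59,24,-60],"spin":0},
    {"jaw":0.5,"delta_pos":[-59,24,-60],"spin":0},
  ],
)

```text
time_s: 6.05
ee_pos: [525.7, -23.2, 152.8]
ee_rot: [180.0, -0.1, 68.4]
force: [0.3, -0.5, -0.6]
gripper_width: 45.4
```

Run:
```python
from h import *
s=env.state();print(s['time_s'],s['ee_pos'],s['ee_rot'],s['gripper_width'],s['force'])
im=cams.grab_frame("wrist");crop("w",im,(0,0,560,420),"w3.png")
im=cams.grab_frame("scene");crop("scene",im,(250,170,390,300),"s3.png",4)
print(tgt(*arc(-21,90)))
```

```text
6.05 [525.73153704 -23.22864212 152.84998563] [ 1.79950026e+02 -1.06077770e-01  6.84138388e+01] 45.384151830324214 [ 0.27081786 -0.46298765 -0.56989263]
([0.2, 0.0, 63.1], -0.009)
```

View pics/w3.png

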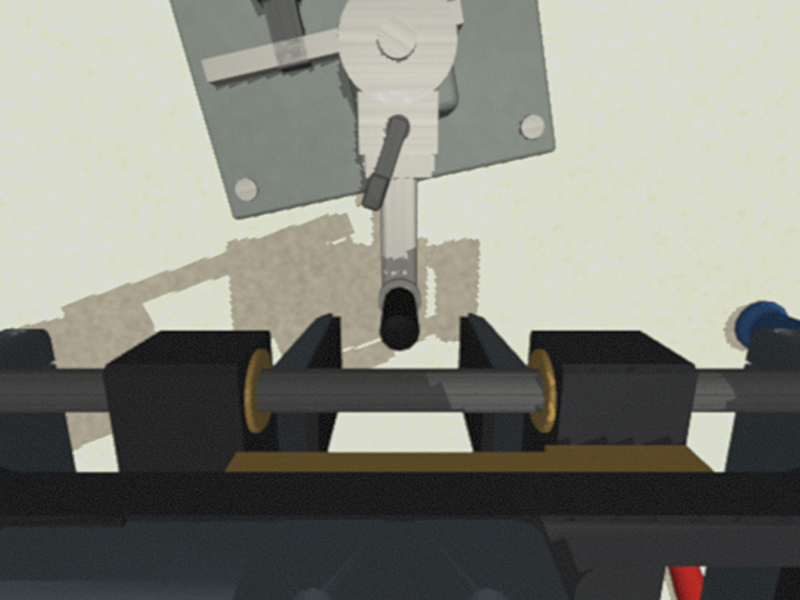

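View pics/s3.png

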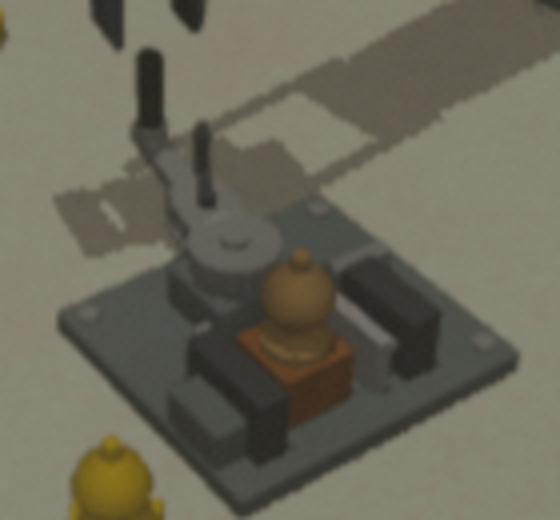

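The post sits centred between the fingers at (399,330), and the lever leans to the tightening side. I'll go down and close loosely.

>>> apply_moves(
  plan=[
    {"jaw":0.5,"delta_pos":[0,0,15],"spin":0},
    {"jaw":0.5,"delta_pos":[0,0,30],"spin":0},
    {"jaw":0.5,"delta_pos":[0,0,46],"spin":0},
    {"jaw":0.5,"delta_pos":[0,0,58],"spin":0},
    {"jaw":0.6,"delta_pos":[0,0,63],"spin":0},
    {"jaw":0.68,"delta_pos":[0,0,63],"spin":0},
    {"jaw":0.74,"delta_pos":[0,0,63],"spin":0},
    {"jaw":0.74,"delta_pos":[0,0,63],"spin":0},
  ],
  squeeze=4,
)

```text
time_s: 7.15
ee_pos: [526.3, -22.2, 90.6]
ee_rot: [179.9, -0.1, 68.5]
force: [0.4, -0.4, -0.2]
gripper_width: 23.8
```

Run:
```python
from h import *
s=env.state();print(s['time_s'],s['ee_pos'],s['ee_rot'],s['gripper_width'],s['force'])
for hy in np.linspace(-21,15,9)[1:]: print(round(hy,1),tgt(*arc(hy)))
```

```text
7.15 [526.28467555 -22.20200722  90.56641915] [ 1.79872064e+02 -1.40324317e-01  6.84941479e+01] 23.790721668007397 [ 0.44307871 -0.42540317 -0.20689142]
-16.5 ([0.6, 9.8, 0.6], -0.087)
-12.0 ([1.9, 19.9, 0.6], -0.166)
-7.5 ([3.9, 29.8, 0.6], -0.244)
-3.0 ([6.8, 39.6, 0.7], -0.323)
1.5 ([10.4, 49.1, 0.7], -0.402)
6.0 ([14.7, 58.3, 0.7], -0.48)
10.5 ([19.8, 67.1, 0.8], -0.559)
15.0 ([25.5, 75.5, 0.8], -0.637)
```

>>> apply_moves(
  plan=[
    {"jaw":0.74,"delta_pos":[0.6,9.8,0.5],"spin":-0.087},
    {"jaw":0.74,"delta_pos":[1.9,20,0.5],"spin":-0.166},
    {"jaw":0.74,"delta_pos":[4,30,0.5],"spin":-0.244},
    {"jaw":0.74,"delta_pos":[6.8,39.6,0.5],"spin":-0.323},
    {"jaw":0.74,"delta_pos":[10.4,49,0.5],"spin":-0.402},
    {"jaw":0.74,"delta_pos":[14.7,58.3,0.5],"spin":-0.48},
    {"jaw":0.74,"delta_pos":[19.8,67,0.5],"spin":-0.559},
    {"jaw":0.74,"delta_pos":[25.5,75.5,0.5],"spin":-0.637},
  ],
)

```text
time_s: 8.15
ee_pos: [605.1, -26.9, 90.4]
ee_rot: [180.0, 0.0, 105.2]
force: [-3.0, -1.5, 0.8]
gripper_width: 23.9
```

Run:
```python
from h import *
s=env.state();print(s['time_s'],s['ee_pos'],s['ee_rot'],s['gripper_width'],s['force'])
im=cams.grab_frame("wrist");crop("w",im,(0,0,560,420),"w4.png")
for hy in np.linspace(15,33,7)[1:]: print(round(hy,1),tgt(*arc(hy)))
```

```text
8.15 [605.09279835 -26.91054793  90.39943401] [1.79951708e+02 4.34223342e-03 1.05156924e+02] 23.90387357681011 [-2.98540194 -1.49067496  0.84182643]
18.0 ([0.7, 6.1, 0.4], -0.048)
21.0 ([1.2, 12.8, 0.4], -0.1)
24.0 ([2.0, 19.6, 0.5], -0.153)
27.0 ([3.2, 26.2, 0.5], -0.205)
30.0 ([4.8, 32.8, 0.5], -0.257)
33.0 ([6.7, 39.3, 0.5], -0.31)
```

View pics/w4.png

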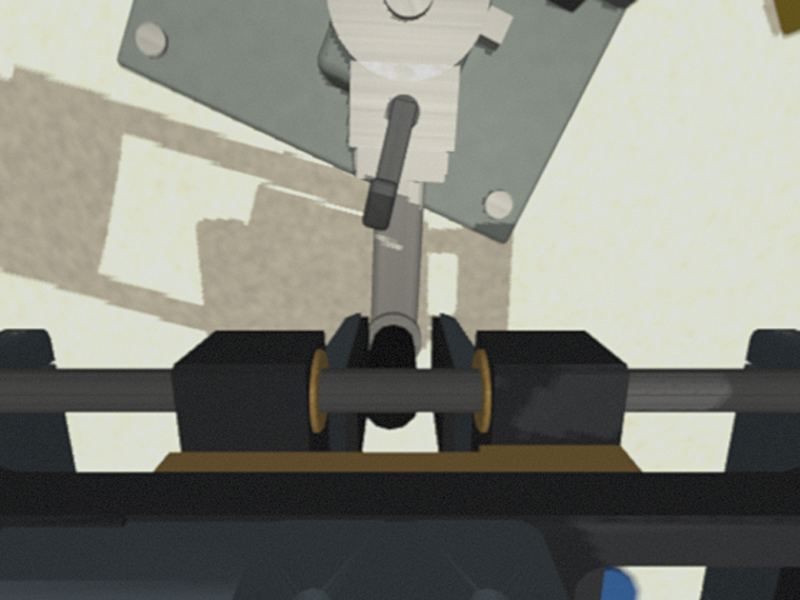

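>>> apply_moves(
  plan=[
    {"jaw":0.74,"delta_pos":[0.7,6,0.4],"spin":-0.048},
    {"jaw":0.74,"delta_pos":[1.2,12.8,0.4],"spin":-0.1},
    {"jaw":0.74,"delta_pos":[2,19.6,0.4],"spin":-0.153},
    {"jaw":0.74,"delta_pos":[3.2,26.2,0.4],"spin":-0.205},
    {"jaw":0.74,"delta_pos":[4.8,32.8,0.4],"spin":-0.257},
    {"jaw":0.74,"delta_pos":[6.7,39.3,0.4],"spin":-0.31},
    {"jaw":0.74,"delta_pos":[6.7,39.3,0.4],"spin":-0.31},
    {"jaw":0.74,"delta_pos":[6.7,39.3,0.4],"spin":-0.31},
  ],
)

```text
time_s: 9.2
ee_pos: [642.8, -9.6, 90.3]
ee_rot: [179.8, 0.1, 122.9]
force: [-0.8, -0.2, 0.4]
gripper_width: 23.8
```

Run:
```python
from h import *
s=env.state();print(s['time_s'],s['ee_pos'],s['ee_rot'],s['gripper_width'],s['force'])
im=cams.grab_frame("top");crop("top",im,(180,165,330,290),"t5.png",5)
for hy in np.linspace(33,0,9)[1:]: print(round(hy,1),tgt(*arc(hy)))
```

```text
9.2 [642.81564699  -9.60567284  90.27553581] [1.79801631e+02 5.96170046e-02 1.22930405e+02] 23.820728032616806 [-0.84130564 -0.21490513  0.37674385]
28.9 ([0.2, -9.3, 0.2], 0.071)
24.8 ([1.2, -18.5, 0.2], 0.143)
20.6 ([2.8, -27.7, 0.2], 0.215)
16.5 ([5.1, -36.7, 0.1], 0.287)
12.4 ([8.1, -45.6, 0.1], 0.359)
8.2 ([11.7, -54.2, 0.1], 0.431)
4.1 ([15.9, -62.5, 0.0], 0.503)
0.0 ([20.7, -70.5, 0.0], 0.575)
```

View pics/t5.png

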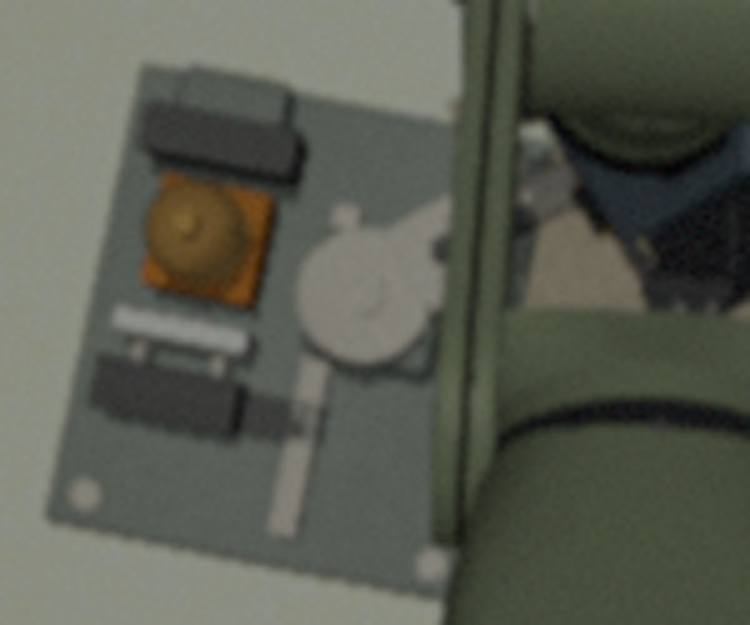

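The top view shows the jaw, pad and finial where they were, and the arm doesn't hide them. Now the first tightening stroke.

>>> apply_moves(
  plan=[
    {"jaw":0.74,"delta_pos":[0.2,-9.3,0.2],"spin":0.071},
    {"jaw":0.74,"delta_pos":[1.2,-18.5,0.2],"spin":0.143},
    {"jaw":0.74,"delta_pos":[2.8,-27.7,0.2],"spin":0.215},
    {"jaw":0.74,"delta_pos":[5.1,-36.7,0],"spin":0.287},
    {"jaw":0.74,"delta_pos":[8,-45.6,0],"spin":0.359},
    {"jaw":0.74,"delta_pos":[11.7,-54.2,0],"spin":0.431},
    {"jaw":0.74,"delta_pos":[15.9,-62.5,0],"spin":0.503},
    {"jaw":0.74,"delta_pos":[20.7,-70.5,0],"spin":0.575},
  ],
)

```text
time_s: 10.25
ee_pos: [575.2, -29.7, 90.5]
ee_rot: [179.4, -0.1, 89.8]
force: [7.3, 2.7, -4.9]
gripper_width: 23.8
```

Run:
```python
from h import *
s=env.state();print(s['time_s'],s['ee_pos'],s['ee_rot'],s['gripper_width'],s['force'])
im=cams.grab_frame("top");crop("top",im,(180,165,330,290),"t6.png",5)
for hy in np.linspace(0,-33,9)[1:]: print(round(hy,1),tgt(*arc(hy)))
```

```text
10.25 [575.19080336 -29.73446383  90.5002138 ] [ 1.79386960e+02 -1.46419766e-01  8.97844568e+01] 23.774667181643522 [ 7.2931132   2.65834237 -4.91319257]
-4.1 ([-0.5, -10.6, 0.4], 0.067)
-8.2 ([0.4, -19.9, 0.3], 0.139)
-12.4 ([2.1, -29.1, 0.2], 0.211)
-16.5 ([4.3, -38.1, 0.2], 0.283)
-20.6 ([7.3, -47.0, 0.1], 0.355)
-24.8 ([10.8, -55.6, 0.0], 0.427)
-28.9 ([15.0, -63.9, -0.0], 0.499)
-33.0 ([19.7, -71.9, -0.1], 0.571)
```

View pics/t6.png

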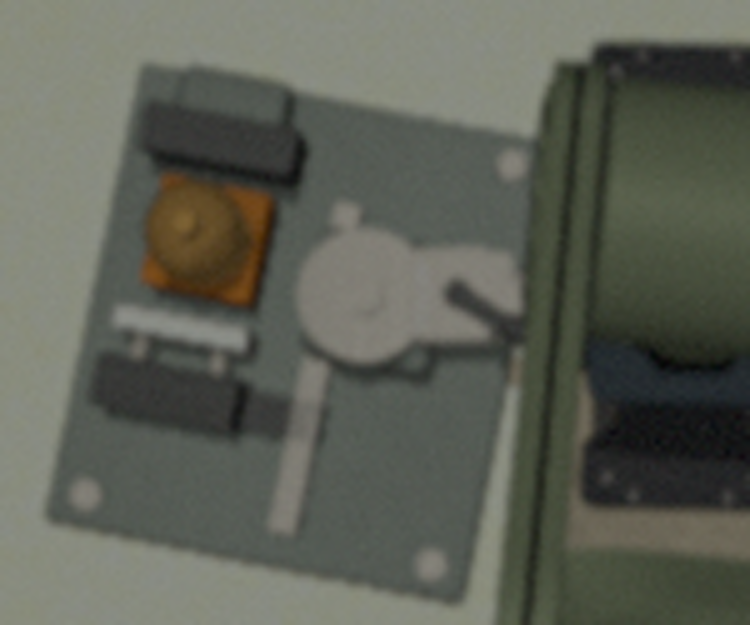

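>>> apply_moves(
  plan=[
    {"jaw":0.74,"delta_pos":[-0.5,-10.6,0.4],"spin":0.067},
    {"jaw":0.74,"delta_pos":[0.4,-20,0.3],"spin":0.139},
    {"jaw":0.74,"delta_pos":[2.1,-29,0.2],"spin":0.211},
    {"jaw":0.74,"delta_pos":[4.3,-38,0.2],"spin":0.283},
    {"jaw":0.74,"delta_pos":[7.3,-47,0.1],"spin":0.355},
    {"jaw":0.74,"delta_pos":[10.8,-55.6,0],"spin":0.427},
    {"jaw":0.74,"delta_pos":[15,-64,0],"spin":0.499},
    {"jaw":0.74,"delta_pos":[19.7,-72,0],"spin":0.571},
  ],
)

```text
time_s: 11.3
ee_pos: [505.1, -10.0, 90.7]
ee_rot: [179.2, -0.6, 56.8]
force: [6.0, -2.2, -3.9]
gripper_width: 23.9
```

Run:
```python
from h import *
s=env.state();print(s['time_s'],s['ee_pos'],s['ee_rot'],s['gripper_width'],s['force'])
im=cams.grab_frame("top");crop("top",im,(180,165,330,290),"t7.png",5)
for hy in np.linspace(-33,-53,6)[1:]: print(round(hy,1),tgt(*arc(hy)))
```

```text
11.3 [505.05289249 -10.03917415  90.73307982] [179.23363739  -0.60357026  56.80739439] 23.870080714322164 [ 5.96211478 -2.17756529 -3.9349484 ]
-37.0 ([-1.0, -10.5, 0.6], 0.065)
-41.0 ([-0.1, -19.5, 0.5], 0.134)
-45.0 ([1.4, -28.4, 0.4], 0.204)
-49.0 ([3.5, -37.2, 0.3], 0.274)
-53.0 ([6.3, -45.8, 0.2], 0.344)
```

View pics/t7.png

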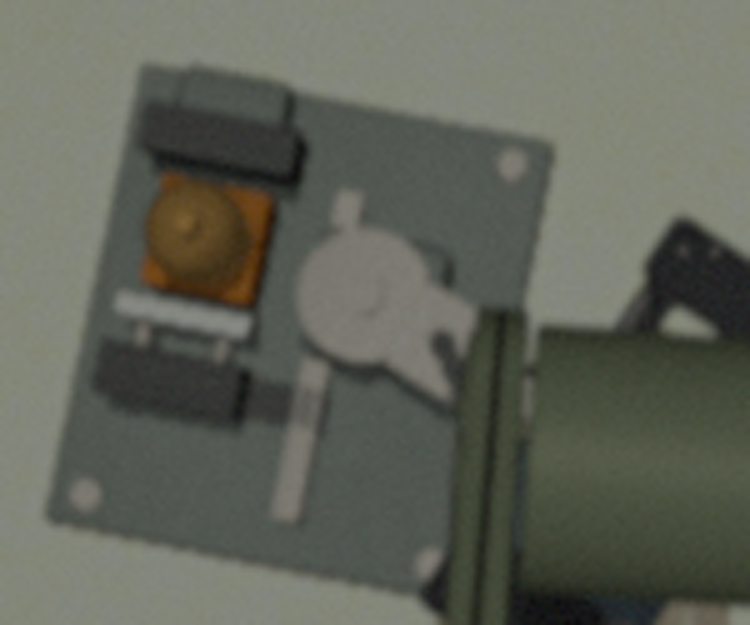

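The jaw has advanced about 6 mm, with its face now near row 345 of the crop (it was 360) and the pad almost at the finial. I'll finish the stroke.

>>> apply_moves(
  plan=[
    {"jaw":0.74,"delta_pos":[-1,-10.5,0.6],"spin":0.065},
    {"jaw":0.74,"delta_pos":[0,-19.5,0.5],"spin":0.134},
    {"jaw":0.74,"delta_pos":[1.4,-28.4,0.4],"spin":0.204},
    {"jaw":0.74,"delta_pos":[3.5,-37.2,0.3],"spin":0.274},
    {"jaw":0.74,"delta_pos":[6.3,-45.8,0.2],"spin":0.344},
    {"jaw":0.74,"delta_pos":[6.3,-45.8,0.2],"spin":0.344},
    {"jaw":0.74,"delta_pos":[6.3,-45.8,0.2],"spin":0.344},
    {"jaw":0.74,"delta_pos":[6.3,-45.8,0.2],"spin":0.344},
  ],
)

```text
time_s: 12.35
ee_pos: [470.5, 20.9, 90.7]
ee_rot: [179.5, -0.9, 37.0]
force: [5.1, -1.0, 1.9]
gripper_width: 24.1
```

Run:
```python
from h import *
s=env.state();print(s['time_s'],s['ee_pos'],s['ee_rot'],s['gripper_width'],s['force'])
im=cams.grab_frame("top");crop("top",im,(180,165,330,290),"t8.png",5)
for hy in np.linspace(-53,-13,9)[1:]: print(round(hy,1),tgt(*arc(hy)))
```

```text
12.35 [470.51028724  20.91214102  90.69313797] [179.45609003  -0.93762827  36.99423238] 24.054497313223123 [ 5.06606525 -1.04201744  1.92444731]
-48.0 ([-0.6, 10.3, 0.7], -0.087)
-43.0 ([0.9, 21.5, 0.9], -0.175)
-38.0 ([3.3, 32.5, 1.0], -0.262)
-33.0 ([6.7, 43.3, 1.2], -0.349)
-28.0 ([11.0, 53.7, 1.4], -0.436)
-23.0 ([16.2, 63.8, 1.5], -0.524)
-18.0 ([22.3, 73.3, 1.7], -0.611)
-13.0 ([29.2, 82.3, 1.9], -0.698)
```

View pics/t8.png

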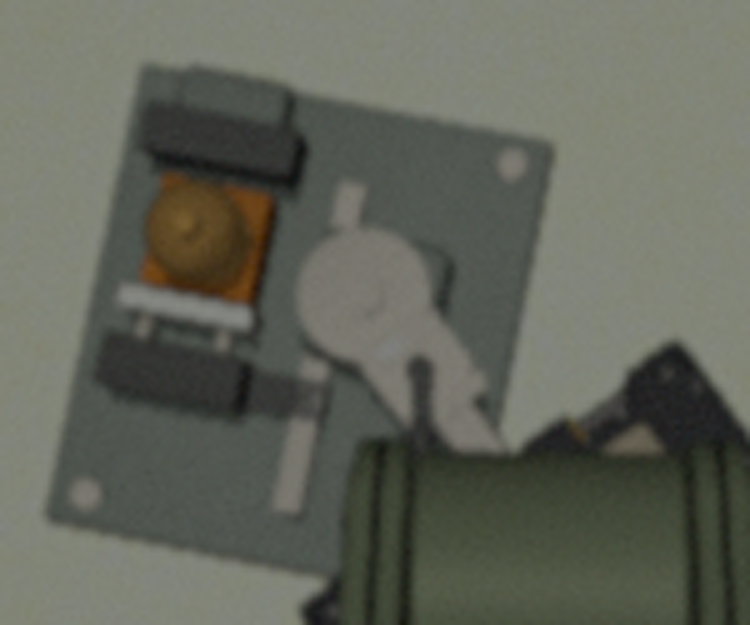

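The first full stroke moved the jaw about 10 mm and the pad is now about touching the foot (rows 300/305). Now the idle back-swing.

>>> apply_moves(
  plan=[
    {"jaw":0.74,"delta_pos":[-0.6,10,0.7],"spin":-0.087},
    {"jaw":0.74,"delta_pos":[1,21.5,0.9],"spin":-0.175},
    {"jaw":0.74,"delta_pos":[3.3,32.5,1],"spin":-0.262},
    {"jaw":0.74,"delta_pos":[6.7,43.3,1.2],"spin":-0.349},
    {"jaw":0.74,"delta_pos":[11,53.7,1.4],"spin":-0.436},
    {"jaw":0.74,"delta_pos":[16.2,63.8,1.5],"spin":-0.524},
    {"jaw":0.74,"delta_pos":[22.3,73.3,1.7],"spin":-0.611},
    {"jaw":0.74,"delta_pos":[29.2,82.3,1.9],"spin":-0.698},
  ],
)

```text
time_s: 13.4
ee_pos: [539.9, -27.1, 88.9]
ee_rot: [179.5, -0.3, 77.1]
force: [-2.9, -1.1, 1.2]
gripper_width: 23.7
```

Run:
```python
from h import *
s=env.state();print(s['time_s'],s['ee_pos'],s['ee_rot'],s['gripper_width'],s['force'])
for hy in np.linspace(-13,27,9)[1:]: print(round(hy,1),tgt(*arc(hy)))
```

```text
13.4 [539.87968712 -27.06373242  88.92159144] [179.47242978  -0.30485206  77.13870168] 23.657885708912403 [-2.86848151 -1.10037906  1.23673532]
-8.0 ([1.0, 14.6, -0.9], -0.085)
-3.0 ([2.5, 25.9, -0.8], -0.172)
2.0 ([4.9, 36.9, -0.7], -0.259)
7.0 ([8.3, 47.7, -0.6], -0.347)
12.0 ([12.5, 58.1, -0.5], -0.434)
17.0 ([17.7, 68.2, -0.4], -0.521)
22.0 ([23.8, 77.7, -0.2], -0.608)
27.0 ([30.6, 86.7, -0.1], -0.696)
```

>>> apply_moves(
  plan=[
    {"jaw":0.74,"delta_pos":[1,13,-0.9],"spin":-0.085},
    {"jaw":0.74,"delta_pos":[2.5,25,-0.8],"spin":-0.172},
    {"jaw":0.74,"delta_pos":[5,37,-0.7],"spin":-0.259},
    {"jaw":0.74,"delta_pos":[8.3,47.7,-0.6],"spin":-0.347},
    {"jaw":0.74,"delta_pos":[12.5,58,-0.5],"spin":-0.434},
    {"jaw":0.74,"delta_pos":[17.7,68.2,-0.4],"spin":-0.521},
    {"jaw":0.74,"delta_pos":[23.8,77.7,-0.2],"spin":-0.608},
    {"jaw":0.74,"delta_pos":[30.6,86.7,0],"spin":-0.696},
  ],
)

```text
time_s: 14.4
ee_pos: [628.5, -17.0, 88.6]
ee_rot: [179.8, -0.1, 117.2]
force: [-3.0, -1.7, 0.4]
gripper_width: 23.8
```

Run:
```python
from h import *
s=env.state();print(s['time_s'],s['ee_pos'],s['ee_rot'],s['gripper_width'],s['force'])
im=cams.grab_frame("top");crop("top",im,(180,165,330,290),"t9.png",5)
for hy in [30,33,30,27,24,21]: print(round(hy,1),tgt(*arc(hy)))
```

```text
14.4 [628.47774762 -16.98409979  88.64888323] [ 1.79790852e+02 -5.88917975e-02  1.17176470e+02] 23.840285589907293 [-3.02353599 -1.66702516  0.38363012]
30 ([-0.5, 7.6, -1.3], -0.047)
33 ([-0.0, 14.3, -1.2], -0.1)
30 ([-0.5, 7.6, -1.3], -0.047)
27 ([-0.7, 0.8, -1.3], 0.005)
24 ([-0.5, -6.0, -1.3], 0.057)
21 ([0.1, -12.7, -1.4], 0.11)
```

View pics/t9.png

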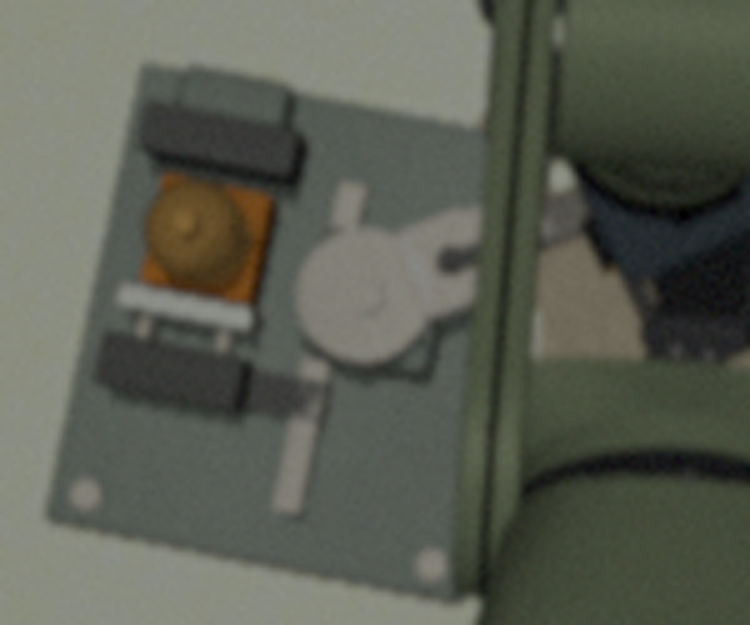

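>>> apply_moves(
  plan=[
    {"jaw":0.74,"delta_pos":[-0.5,7.6,-1.3],"spin":-0.047},
    {"jaw":0.74,"delta_pos":[0,14.3,-1.2],"spin":-0.1},
    {"jaw":0.74,"delta_pos":[0,14.3,-1.2],"spin":-0.1},
    {"jaw":0.74,"delta_pos":[-0.5,7.6,-1.3],"spin":-0.047},
    {"jaw":0.74,"delta_pos":[-0.7,0.8,-1.3],"spin":0.005},
    {"jaw":0.74,"delta_pos":[-0.5,-6,-1.3],"spin":0.057},
    {"jaw":0.74,"delta_pos":[0,-12.7,-1.3],"spin":0.11},
    {"jaw":0.74,"delta_pos":[0.5,-16,-1.3],"spin":0.136},
  ],
)

```text
time_s: 15.45
ee_pos: [615.4, -22.5, 90.0]
ee_rot: [179.6, -0.2, 109.3]
force: [2.2, 1.8, 0.3]
gripper_width: 23.7
```

Run:
```python
from h import *
s=env.state();print(s['time_s'],s['ee_pos'],s['ee_rot'],s['gripper_width'],s['force'])
for hy in np.linspace(20,-16,9)[1:]: print(round(hy,1),tgt(*arc(hy)))
```

```text
15.45 [615.44697563 -22.45867951  89.99771284] [ 1.79598277e+02 -1.54618819e-01  1.09349380e+02] 23.733771972636053 [2.23174082 1.75392913 0.28816624]
15.5 ([-0.4, -9.1, -0.1], 0.067)
11.0 ([0.6, -19.2, -0.1], 0.146)
6.5 ([2.5, -29.2, -0.2], 0.224)
2.0 ([5.2, -39.0, -0.3], 0.303)
-2.5 ([8.6, -48.6, -0.3], 0.381)
-7.0 ([12.7, -57.9, -0.4], 0.46)
-11.5 ([17.6, -66.8, -0.4], 0.538)
-16.0 ([23.1, -75.3, -0.5], 0.617)
```

>>> apply_moves(
  plan=[
    {"jaw":0.74,"delta_pos":[-0.4,-9,0],"spin":0.067},
    {"jaw":0.74,"delta_pos":[0.6,-19.2,0],"spin":0.146},
    {"jaw":0.74,"delta_pos":[2.5,-29.2,-0.2],"spin":0.224},
    {"jaw":0.74,"delta_pos":[5.2,-39,-0.3],"spin":0.303},
    {"jaw":0.74,"delta_pos":[8.6,-48.6,-0.3],"spin":0.381},
    {"jaw":0.74,"delta_pos":[12.7,-58,-0.4],"spin":0.46},
    {"jaw":0.74,"delta_pos":[17.6,-66.8,-0.4],"spin":0.538},
    {"jaw":0.74,"delta_pos":[23,-75.3,-0.5],"spin":0.617},
  ],
)

```text
time_s: 16.45
ee_pos: [539.6, -25.3, 90.6]
ee_rot: [179.4, -0.5, 73.8]
force: [7.3, 2.5, -2.8]
gripper_width: 23.9
```

Run:
```python
from h import *
s=env.state();print(s['time_s'],s['ee_pos'],s['ee_rot'],s['gripper_width'],s['force'])
im=cams.grab_frame("top");crop("top",im,(190,170,270,275),"t10.png",5.7)
im=cams.grab_frame("scene");crop("scene",im,(290,215,380,290),"s10.png",8)
for hy in np.linspace(-16,-28,5)[1:]: print(round(hy,1),tgt(*arc(hy)))
```

```text
16.45 [539.55293181 -25.29248781  90.63479214] [179.38604249  -0.50994453  73.77882591] 23.912128003218985 [ 7.33553161  2.52763681 -2.81157596]
-19.0 ([-0.6, -7.9, 0.6], 0.05)
-22.0 ([-0.0, -14.7, 0.5], 0.103)
-25.0 ([0.8, -21.4, 0.5], 0.155)
-28.0 ([2.1, -28.0, 0.5], 0.208)
```

View pics/t10.png

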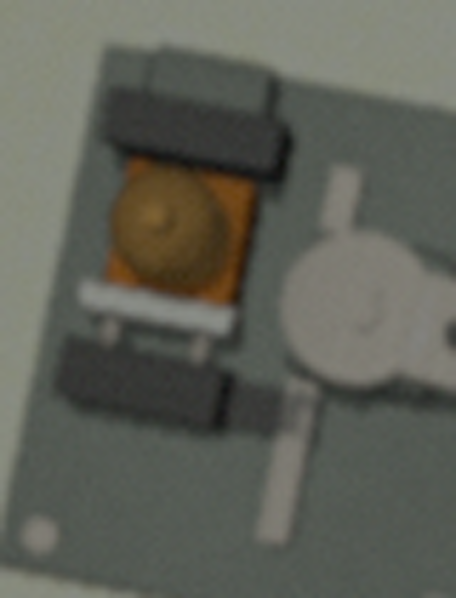

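View pics/s10.png

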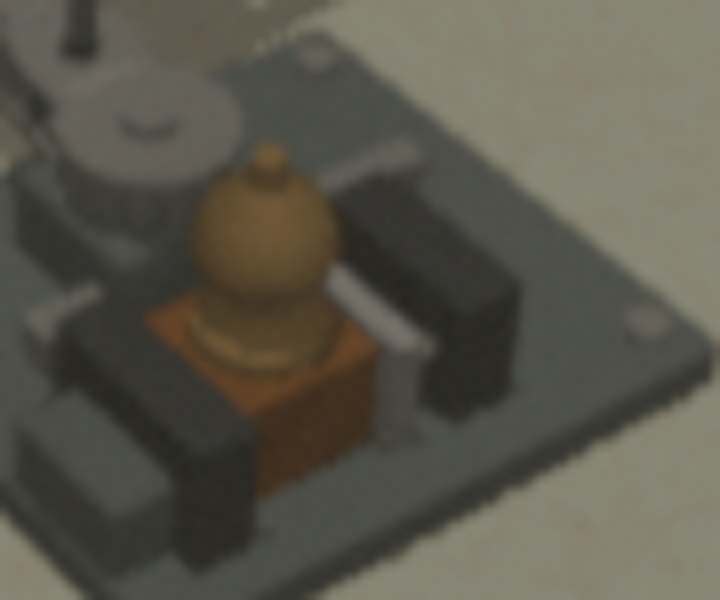

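```bash
cat >> h.py <<'E'
def rect(im,z=61,ymin=45,ymax=110,xmin=-70,xmax=80,res=0.5):
    c=cal("top");a=np.radians(-9.5);ux=np.array([np.cos(a),np.sin(a)]);uy=np.array([-ux[1],ux[0]])
    xs=np.arange(xmin,xmax,res);ys=np.arange(ymin,ymax,res)
    X,Y=np.meshgrid(xs,ys,indexing='ij')
    P=S+X[...,None]*ux+Y[...,None]*uy
    P=np.concatenate([P,np.full(X.shape+(1,),z)],-1).reshape(-1,3)
    K,R,t=c;q=(P@R.T+t)@K.T;uv=(q[:,:2]/q[:,2:]).astype(np.float32).reshape(X.shape+(2,))
    return xs,ys,cv2.remap(im,uv[...,0],uv[...,1],cv2.INTER_CUBIC)
E
python3 - <<'E'
from h import *
a=cv2.imread('pics/top0.png')[:,:,::-1].copy()
b=cams.grab_frame("top")
cv2.imwrite('pics/top_b.png',b[:,:,::-1])
out=[]
for im in (a,b):
    xs,ys,r=rect(im); out.append(cv2.resize(r[::-1,::-1],None,fx=2.8,fy=2))
cv2.imwrite('pics/rect.png',np.hstack(out)[:,:,::-1]); print(np.hstack(out).shape)
E
```

```text
(600, 728, 3)
```

View pics/rect.png

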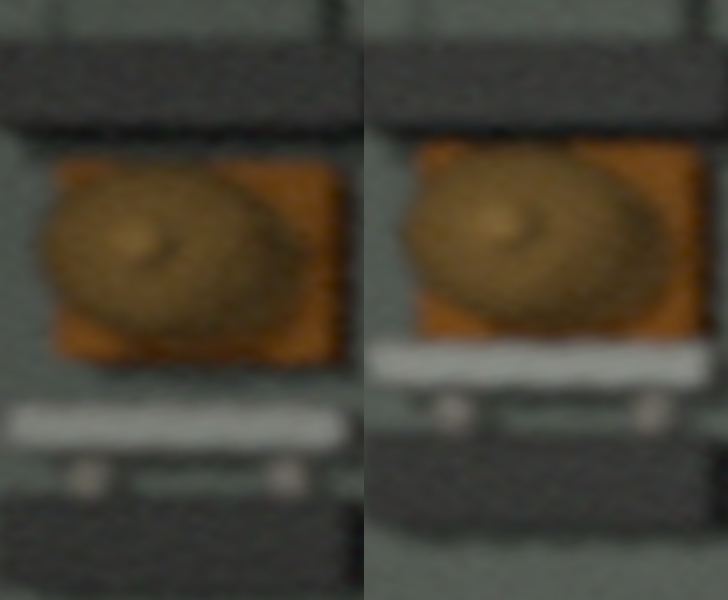

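The pad meets the foot at row 340 of the right strip. The finial has shifted about 4.5 mm and almost reaches the fixed jaw. The pad is still free, 22 mm ahead of the jaw face, so I continue the stroke.

```bash
cat >> h.py <<'E'
def edge(xs,p,lo,hi,rising=None):
    # subpixel location of strongest gradient in [lo,hi]
    g=np.gradient(cv2.GaussianBlur(p.reshape(-1,1).astype(float),(1,9),1.5).ravel(),xs)
    m=(xs>=lo)&(xs<=hi);gg=np.abs(g) if rising is None else np.maximum(rising*g,0)
    gg=np.where(m,gg,0);i=gg.argmax();sl=slice(max(i-3,0),i+4);w=gg[sl]
    return float((xs[sl]*w).sum()/w.sum()), float(gg[i])
def measure(im):
    xs,ys,r=rect(im); r=r.astype(float); mid=(ys>64)&(ys<88)
    b=r[:,mid,2].mean(1); g=r[:,mid,1].mean(1); rb=(r[:,:,0]-r[:,:,2])[:,mid].mean(1)
    i=np.where(xs<0,b,0).argmax(); xp=xs[i]
    pf=edge(xs,b,xp,xp+10,-1); pb=edge(xs,b,xp-10,xp,1)
    jf=edge(xs,g,xp-20,xp-10,1)
    jb=edge(xs,g,xp-52,xp-28,-1)
    ft=edge(xs,rb,xp+40,xp+75,-1)
    return dict(pad_front=pf,pad_back=pb,jaw_front=jf,jaw_back=jb,foot_top=ft,front_gap=pf[0]-jf[0],back_gap=pf[0]-jb[0])
E
python3 - <<'E'
from h import *
for n in ('top0','top_b'):
    d=measure(cv2.imread(f'pics/{n}.png')[:,:,::-1].copy());print({k:np.round(v,2).tolist() for k,v in d.items()})
for hy in np.linspace(-16,-40,8)[1:]: print(round(hy,1),tgt(*arc(hy)))
E
```

```text
{'pad_front': [-21.97, 8.89], 'pad_back': [-32.45, 13.37], 'jaw_front': [-43.98, 6.27], 'jaw_back': [-68.84, 2.55], 'foot_top': [39.49, 9.87], 'front_gap': 22.01, 'back_gap': 46.88}
{'pad_front': [-5.48, 19.4], 'pad_back': [-16.52, 15.49], 'jaw_front': [-28.49, 5.9], 'jaw_back': [-56.47, 7.02], 'foot_top': [44.92, 11.22], 'front_gap': 23.01, 'back_gap': 50.98}
-19.4 ([-0.3, -8.9, 0.6], 0.059)
-22.9 ([0.4, -16.6, 0.6], 0.119)
-26.3 ([1.5, -24.2, 0.5], 0.179)
-29.7 ([3.1, -31.8, 0.5], 0.239)
-33.1 ([5.2, -39.3, 0.5], 0.298)
-36.6 ([7.7, -46.6, 0.4], 0.358)
-40.0 ([10.6, -53.8, 0.4], 0.418)
```

>>> apply_moves(
  plan=[
    {"jaw":0.74,"delta_pos":[-0.3,-9,0.6],"spin":0.059},
    {"jaw":0.74,"delta_pos":[0.4,-16.6,0.6],"spin":0.119},
    {"jaw":0.74,"delta_pos":[1.5,-24.2,0.5],"spin":0.179},
    {"jaw":0.74,"delta_pos":[3.1,-31.8,0.5],"spin":0.239},
    {"jaw":0.74,"delta_pos":[5.2,-39.3,0.5],"spin":0.298},
    {"jaw":0.74,"delta_pos":[7.7,-46.6,0.4],"spin":0.358},
    {"jaw":0.74,"delta_pos":[10.6,-53.8,0.4],"spin":0.418},
    {"jaw":0.74,"delta_pos":[10.6,-53.8,0.4],"spin":0.418},
  ],
)

```text
time_s: 17.6
ee_pos: [490.8, -0.6, 90.7]
ee_rot: [179.6, -0.7, 50.0]
force: [4.2, -1.3, -0.7]
gripper_width: 24.0
```

Run:
```python
from h import *
s=env.state();print(s['time_s'],s['ee_pos'],s['ee_rot'],s['gripper_width'],s['force'])
b=cams.grab_frame("top")
d=measure(b);print({k:np.round(v,2).tolist() for k,v in d.items()})
xs,ys,r=rect(b); cv2.imwrite('pics/r11.png',cv2.resize(r[::-1,::-1],None,fx=2.8,fy=2)[:,:,::-1])
for hy in np.linspace(-40,-52,5)[1:]: print(round(hy,1),tgt(*arc(hy)))
```

```text
17.6 [490.76054033  -0.60543767  90.65411866] [179.5936372   -0.68306981  49.99653345] 23.972490727634128 [ 4.22744267 -1.2518541  -0.65385413]
{'pad_front': [-1.03, 19.29], 'pad_back': [-12.52, 15.01], 'jaw_front': [-24.05, 5.85], 'jaw_back': [-54.02, 6.12], 'foot_top': [47.55, 11.57], 'front_gap': 23.02, 'back_gap': 52.99}
-43.0 ([-0.6, -8.2, 0.6], 0.052)
-46.0 ([-0.1, -15.0, 0.5], 0.105)
-49.0 ([0.8, -21.7, 0.5], 0.157)
-52.0 ([2.1, -28.3, 0.5], 0.21)
```

View pics/r11.png

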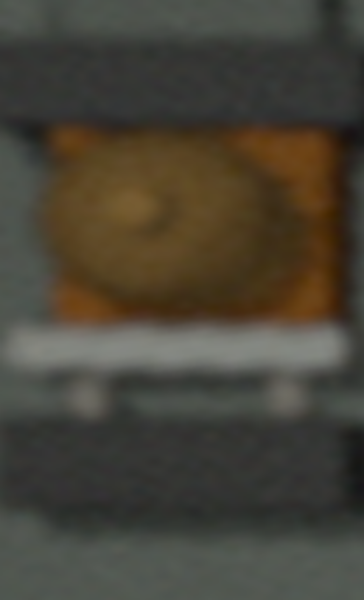

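>>> apply_moves(
  plan=[
    {"jaw":0.74,"delta_pos":[-0.6,-8.2,0.6],"spin":0.052},
    {"jaw":0.74,"delta_pos":[0,-15,0.5],"spin":0.105},
    {"jaw":0.74,"delta_pos":[0.8,-21.7,0.5],"spin":0.157},
    {"jaw":0.74,"delta_pos":[2.1,-28.3,0.5],"spin":0.21},
    {"jaw":0.74,"delta_pos":[2.5,-30.5,0.5],"spin":0.227},
    {"jaw":0.74,"delta_pos":[2.5,-30.5,0.5],"spin":0.227},
    {"jaw":0.74,"delta_pos":[2.5,-30.5,0.5],"spin":0.227},
    {"jaw":0.74,"delta_pos":[2.5,-30.5,0.5],"spin":0.227},
  ],
)

```text
time_s: 18.65
ee_pos: [471.3, 19.6, 90.6]
ee_rot: [179.5, -0.9, 37.0]
force: [6.3, -6.1, 0.2]
gripper_width: 25.0
```

Run:
```python
from h import *
s=env.state();print(s['time_s'],s['ee_pos'],s['ee_rot'],s['gripper_width'],s['force'])
b=cams.grab_frame("top");cv2.imwrite('pics/top_12.png',b[:,:,::-1])
d=measure(b);print({k:np.round(v,2).tolist() for k,v in d.items()})
for hy in np.linspace(-53,-13,9)[1:]: print(round(hy,1),tgt(*arc(hy)))
```

```text
18.65 [471.33315453  19.5890257   90.64351208] [179.4993653   -0.89213828  37.04794723] 24.952781643747826 [ 6.27415813 -6.06781739  0.20019379]
{'pad_front': [-1.03, 19.31], 'pad_back': [-12.53, 14.65], 'jaw_front': [-22.98, 4.25], 'jaw_back': [-52.47, 6.37], 'foot_top': [47.52, 11.01], 'front_gap': 21.95, 'back_gap': 51.44}
-48.0 ([-0.6, 8.8, 0.7], -0.086)
-43.0 ([0.9, 20.0, 0.8], -0.174)
-38.0 ([3.3, 31.0, 1.0], -0.261)
-33.0 ([6.7, 41.8, 1.1], -0.348)
-28.0 ([11.0, 52.2, 1.3], -0.436)
-23.0 ([16.2, 62.2, 1.4], -0.523)
-18.0 ([22.3, 71.8, 1.6], -0.61)
-13.0 ([29.2, 80.7, 1.8], -0.697)
```

The pad has stopped and the jaw has moved on about 1.3 mm, so the finial is clamped. I need about 4.7 mm more, so I go back and take a partial stroke.

>>> apply_moves(
  plan=[
    {"jaw":0.74,"delta_pos":[-0.6,8.8,0.7],"spin":-0.086},
    {"jaw":0.74,"delta_pos":[1,20,0.8],"spin":-0.174},
    {"jaw":0.74,"delta_pos":[3.3,31,1],"spin":-0.261},
    {"jaw":0.74,"delta_pos":[6.7,41.8,1.1],"spin":-0.348},
    {"jaw":0.74,"delta_pos":[11,52.2,1.3],"spin":-0.436},
    {"jaw":0.74,"delta_pos":[16.2,62.2,1.4],"spin":-0.523},
    {"jaw":0.74,"delta_pos":[22.3,71.8,1.6],"spin":-0.61},
    {"jaw":0.74,"delta_pos":[29.2,80.7,1.8],"spin":-0.697},
  ],
)

```text
time_s: 19.7
ee_pos: [540.5, -27.4, 89.3]
ee_rot: [179.4, -0.3, 77.1]
force: [-1.5, -1.1, 1.6]
gripper_width: 24.0
```

Run:
```python
from h import *
s=env.state();print(s['time_s'],s['ee_pos'],s['ee_rot'],s['gripper_width'],s['force'])
b=cams.grab_frame("top")
d=measure(b);print({k:np.round(v,2).tolist() for k,v in d.items()})
for hy in np.linspace(-13,17,8)[1:]: print(round(hy,1),tgt(*arc(hy)))
```

```text
19.7 [540.53182096 -27.38000114  89.31902862] [179.43690385  -0.29023939  77.12844891] 24.025413830688205 [-1.54954498 -1.1111182   1.57603356]
{'pad_front': [-1.03, 19.85], 'pad_back': [-12.53, 15.0], 'jaw_front': [-22.94, 4.37], 'jaw_back': [-52.47, 6.54], 'foot_top': [47.5, 12.24], 'front_gap': 21.91, 'back_gap': 51.44}
-8.7 ([0.9, 10.3, -0.5], -0.071)
-4.4 ([2.0, 20.0, -0.4], -0.146)
-0.1 ([3.7, 29.5, -0.2], -0.22)
4.1 ([6.2, 38.8, -0.1], -0.295)
8.4 ([9.4, 48.0, 0.0], -0.37)
12.7 ([13.2, 56.9, 0.2], -0.445)
17.0 ([17.7, 65.5, 0.3], -0.52)
```

>>> apply_moves(
  plan=[
    {"jaw":0.74,"delta_pos":[0.9,10.3,-0.5],"spin":-0.071},
    {"jaw":0.74,"delta_pos":[2,20,-0.4],"spin":-0.146},
    {"jaw":0.74,"delta_pos":[3.7,29.5,-0.2],"spin":-0.22},
    {"jaw":0.74,"delta_pos":[6.2,38.8,0],"spin":-0.295},
    {"jaw":0.74,"delta_pos":[9.4,48,0],"spin":-0.37},
    {"jaw":0.74,"delta_pos":[13.2,57,0.2],"spin":-0.445},
    {"jaw":0.74,"delta_pos":[17.7,65.5,0.3],"spin":-0.52},
    {"jaw":0.74,"delta_pos":[17.7,65.5,0.3],"spin":-0.52},
  ],
)

```text
time_s: 20.75
ee_pos: [609.3, -25.0, 89.3]
ee_rot: [179.4, 0.1, 106.9]
force: [-1.1, -0.5, 0.4]
gripper_width: 24.1
```

Run:
```python
from h import *
s=env.state();print(s['time_s'],s['ee_pos'],s['ee_rot'],s['gripper_width'],s['force'])
b=cams.grab_frame("top")
d=measure(b);print({k:np.round(v,2).tolist() for k,v in d.items()})
for hy in np.linspace(17,-15,9)[1:]: print(round(hy,1),tgt(*arc(hy)))
```

```text
20.75 [609.33048329 -25.03647916  89.34294356] [1.79364715e+02 5.46531838e-02 1.06916484e+02] 24.135422668707605 [-1.07634535 -0.5415152   0.44890248]
{'pad_front': [-1.03, 20.53], 'pad_back': [-12.94, 15.06], 'jaw_front': [-22.51, 4.7], 'jaw_back': [-52.02, 6.64], 'foot_top': [47.54, 11.61], 'front_gap': 21.48, 'back_gap': 50.99}
13.0 ([0.0, -8.1, -0.6], 0.068)
9.0 ([1.0, -17.1, -0.7], 0.138)
5.0 ([2.5, -26.0, -0.8], 0.208)
1.0 ([4.7, -34.8, -0.9], 0.277)
-3.0 ([7.5, -43.4, -1.0], 0.347)
-7.0 ([10.8, -51.8, -1.1], 0.417)
-11.0 ([14.8, -59.9, -1.2], 0.487)
-15.0 ([19.3, -67.7, -1.3], 0.557)
```

>>> apply_moves(
  plan=[
    {"jaw":0.74,"delta_pos":[0,-8,-0.6],"spin":0.068},
    {"jaw":0.74,"delta_pos":[1,-17,-0.7],"spin":0.138},
    {"jaw":0.74,"delta_pos":[2.5,-26,-0.8],"spin":0.208},
    {"jaw":0.74,"delta_pos":[4.7,-34.8,-0.9],"spin":0.277},
    {"jaw":0.74,"delta_pos":[7.5,-43.4,-1],"spin":0.347},
    {"jaw":0.74,"delta_pos":[10.8,-51.8,-1.1],"spin":0.417},
    {"jaw":0.74,"delta_pos":[14.8,-60,-1.2],"spin":0.487},
    {"jaw":0.74,"delta_pos":[19.3,-67.7,-1.3],"spin":0.557},
  ],
)

```text
time_s: 21.8
ee_pos: [542.5, -25.5, 90.9]
ee_rot: [178.9, -0.5, 74.7]
force: [9.3, 1.8, -3.2]
gripper_width: 42.2
```

Run:
```python
from h import *
s=env.state();print(s['time_s'],s['ee_pos'],s['ee_rot'],s['gripper_width'],s['force'])
b=cams.grab_frame("top")
d=measure(b);print({k:np.round(v,2).tolist() for k,v in d.items()})
xs,ys,r=rect(b); cv2.imwrite('pics/r13.png',cv2.resize(r[::-1,::-1],None,fx=2.8,fy=2)[:,:,::-1])
for hy in np.linspace(-15,-35,6)[1:]: print(round(hy,1),tgt(*arc(hy)))
```

```text
21.8 [542.47196485 -25.46522589  90.86954934] [178.91278935  -0.52180175  74.71226413] 42.15182427835764 [ 9.32941704  1.80967343 -3.20908537]
{'pad_front': [-1.03, 19.55], 'pad_back': [-12.53, 14.87], 'jaw_front': [-22.48, 4.29], 'jaw_back': [-51.49, 6.87], 'foot_top': [47.5, 11.6], 'front_gap': 21.45, 'back_gap': 50.47}
-19.0 ([-1.3, -11.1, 0.7], 0.063)
-23.0 ([-0.4, -20.1, 0.6], 0.133)
-27.0 ([1.1, -29.0, 0.4], 0.203)
-31.0 ([3.2, -37.8, 0.3], 0.273)
-35.0 ([5.9, -46.4, 0.1], 0.343)
```

View pics/r13.png

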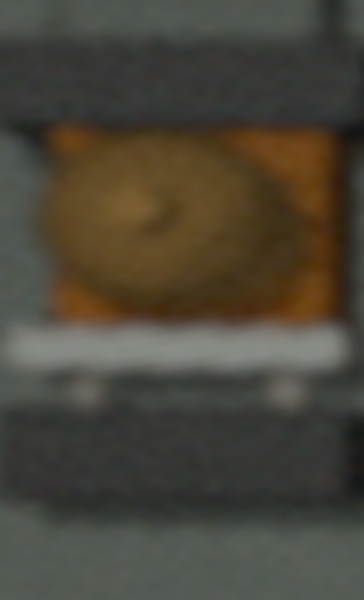

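The 4 N squeeze let the driving finger be pushed open, to 42 mm. The limit must be above the driving force, so I set it to 15 N. At the set opening of about 24 mm the fingers still don't pinch the 18 mm post.

>>> apply_moves(
  plan=[
    {"jaw":0.54,"delta_pos":[0,0,0.7],"spin":0},
    {"jaw":0.6,"delta_pos":[0,0,0.7],"spin":0},
    {"jaw":0.66,"delta_pos":[0,0,0.7],"spin":0},
    {"jaw":0.72,"delta_pos":[0,0,0.7],"spin":0},
    {"jaw":0.74,"delta_pos":[-0.7,-4,0.7],"spin":0.02},
    {"jaw":0.74,"delta_pos":[-1,-8,0.7],"spin":0.045},
    {"jaw":0.74,"delta_pos":[-1.3,-12,0.7],"spin":0.07},
    {"jaw":0.74,"delta_pos":[-1.3,-12,0.7],"spin":0.07},
  ],
  squeeze=15,
)

```text
time_s: 22.85
ee_pos: [532.7, -23.9, 91.1]
ee_rot: [178.6, -0.7, 70.5]
force: [7.5, -2.3, -0.7]
gripper_width: 23.8
```

Run:
```python
from h import *
s=env.state();print(s['time_s'],s['ee_pos'],s['ee_rot'],s['gripper_width'],s['force'])
b=cams.grab_frame("top")
d=measure(b);print({k:np.round(v,2).tolist() for k,v in d.items()})
xs,ys,r=rect(b); cv2.imwrite('pics/r14.png',cv2.resize(r[::-1,::-1],None,fx=2.8,fy=2)[:,:,::-1])
im=cams.grab_frame("wrist");crop("w",im,(0,0,560,420),"w14.png")
for hy in np.linspace(-19,-34,6)[1:]: print(round(hy,1),tgt(*arc(hy)))
```

```text
22.85 [532.71443562 -23.88370942  91.1388391 ] [178.56376175  -0.68548057  70.53555204] 23.838655698618354 [ 7.47524193 -2.27104194 -0.69195631]
{'pad_front': [-1.02, 19.86], 'pad_back': [-12.5, 14.88], 'jaw_front': [-21.57, 2.3], 'jaw_back': [-50.46, 6.59], 'foot_top': [47.53, 11.51], 'front_gap': 20.55, 'back_gap': 49.43}
-22.0 ([-0.4, -9.2, 0.9], 0.044)
-25.0 ([0.1, -16.0, 0.7], 0.097)
-28.0 ([0.9, -22.7, 0.6], 0.149)
-31.0 ([2.1, -29.4, 0.4], 0.201)
-34.0 ([3.6, -36.0, 0.3], 0.254)
```

View pics/w14.png

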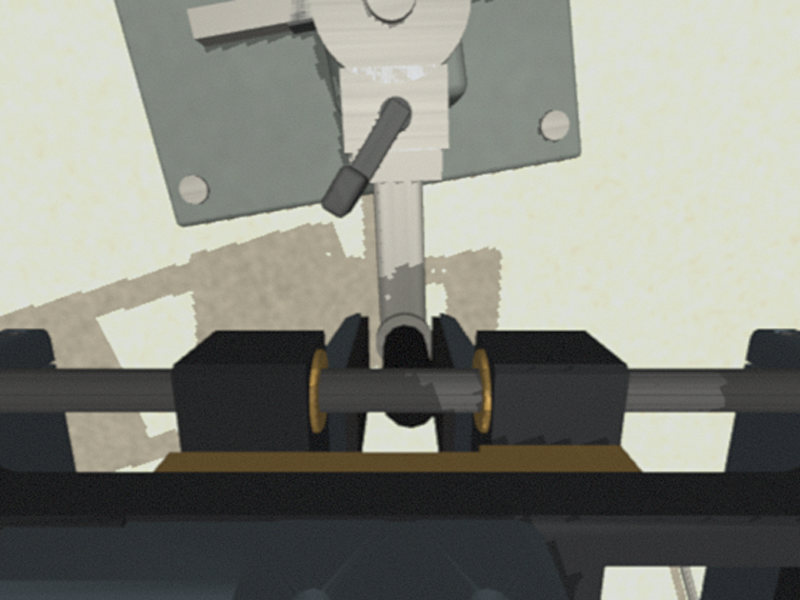

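>>> apply_moves(
  plan=[
    {"jaw":0.74,"delta_pos":[-0.4,-5,0.9],"spin":0.02},
    {"jaw":0.74,"delta_pos":[-0.4,-10,0.8],"spin":0.05},
    {"jaw":0.74,"delta_pos":[0,-15,0.7],"spin":0.09},
    {"jaw":0.74,"delta_pos":[0.7,-20,0.6],"spin":0.128},
    {"jaw":0.74,"delta_pos":[1.4,-25,0.5],"spin":0.167},
    {"jaw":0.74,"delta_pos":[2.1,-29.4,0.4],"spin":0.201},
    {"jaw":0.74,"delta_pos":[3,-33,0.4],"spin":0.23},
    {"jaw":0.74,"delta_pos":[3,-33,0.4],"spin":0.23},
  ],
)

```text
time_s: 23.95
ee_pos: [506.0, -11.3, 91.1]
ee_rot: [178.3, -1.1, 57.3]
force: [7.7, -5.6, -1.9]
gripper_width: 23.9
```

Run:
```python
from h import *
s=env.state();print(s['time_s'],s['ee_pos'],s['ee_rot'],s['gripper_width'],s['force'])
b=cams.grab_frame("top");cv2.imwrite('pics/top_15.png',b[:,:,::-1])
d=measure(b);print({k:np.round(v,2).tolist() for k,v in d.items()})
xs,ys,r=rect(b); a=rect(cv2.imread('pics/top_b.png')[:,:,::-1].copy())[2]
cv2.imwrite('pics/r15.png',np.hstack([cv2.resize(q[::-1,::-1],None,fx=2.8,fy=2) for q in (a,r)])[:,:,::-1])
im=cams.grab_frame("scene");crop("scene",im,(290,215,380,290),"s15.png",8)
```

```text
23.95 [506.04005307 -11.26653733  91.09317691] [178.30167815  -1.13885665  57.33133556] 23.85310439421068 [ 7.6554175  -5.59378043 -1.9025998 ]
{'pad_front': [-1.02, 19.41], 'pad_back': [-12.52, 14.59], 'jaw_front': [-17.6, 0.99], 'jaw_back': [-47.49, 6.14], 'foot_top': [47.53, 10.94], 'front_gap': 16.58, 'back_gap': 46.47}
```

View pics/r15.png

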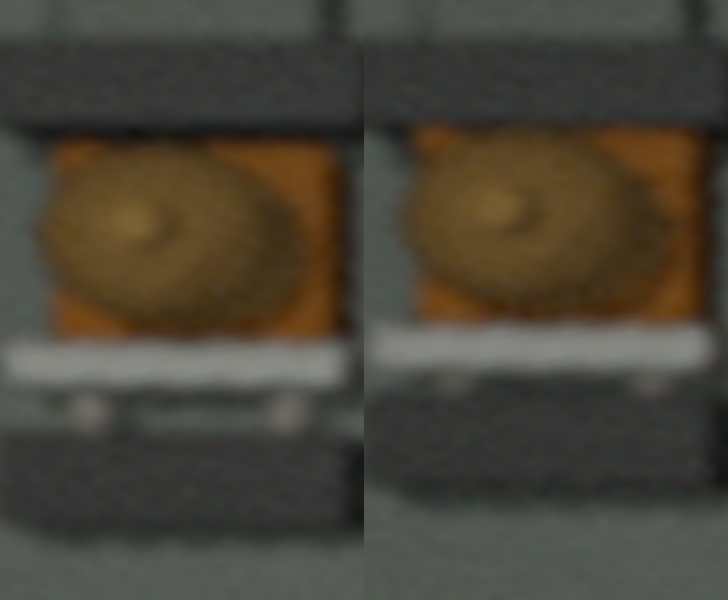

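View pics/s15.png

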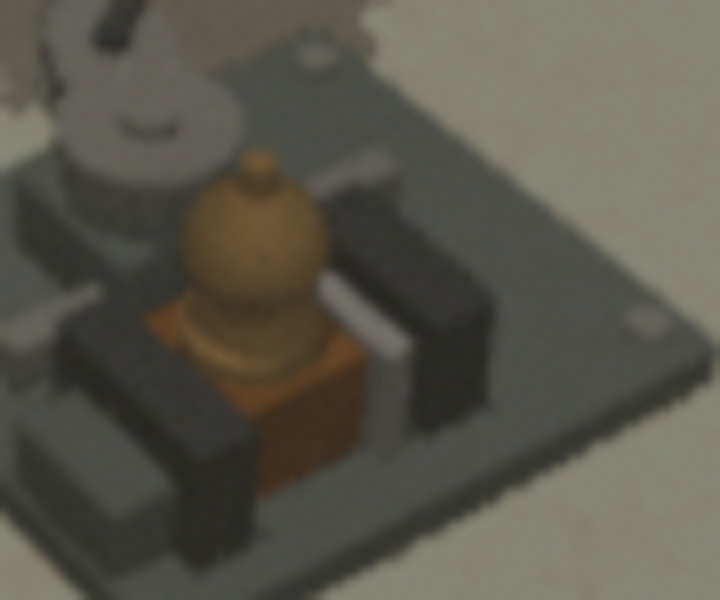

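The pad-to-jaw gap has shrunk from about 12 mm to about 6 mm and the finial is upright against the fixed jaw, so the pad is about half-way in. I'll open and retreat upward.

>>> apply_moves(
  plan=[
    {"jaw":0.7,"delta_pos":[0,1.5,0],"spin":0},
    {"jaw":0.6,"delta_pos":[0,2.5,0],"spin":0},
    {"jaw":0.5,"delta_pos":[0,2.5,0],"spin":0},
    {"jaw":0.5,"delta_pos":[0,2.5,0],"spin":0},
    {"jaw":0.5,"delta_pos":[0,2.5,-15],"spin":0},
    {"jaw":0.5,"delta_pos":[0,2.5,-35],"spin":0},
    {"jaw":0.5,"delta_pos":[0,2.5,-60],"spin":0},
    {"jaw":0.5,"delta_pos":[0,2.5,-85],"spin":0},
  ],
)

```text
time_s: 25.05
ee_pos: [505.0, -12.6, 177.9]
ee_rot: [178.3, -1.2, 57.3]
force: [0.3, 0.1, 0.2]
gripper_width: 45.9
```

Run:
```python
from h import *
s=env.state();print(s['time_s'],s['ee_pos'],s['ee_rot'],s['gripper_width'],s['force'])
b=cams.grab_frame("top")
d=measure(b);print({k:np.round(v,2).tolist() for k,v in d.items()})
im=cams.grab_frame("wrist");crop("w",im,(0,0,560,420),"w16.png")
```

```text
25.05 [504.98157677 -12.60188533 177.87661506] [178.28574293  -1.15962902  57.33250571] 45.938590654329374 [0.27763698 0.14102985 0.20516056]
{'pad_front': [-1.02, 19.24], 'pad_back': [-12.52, 14.92], 'jaw_front': [-17.64, 1.26], 'jaw_back': [-47.96, 6.38], 'foot_top': [47.94, 11.28], 'front_gap': 16.62, 'back_gap': 46.94}
```

View pics/w16.png

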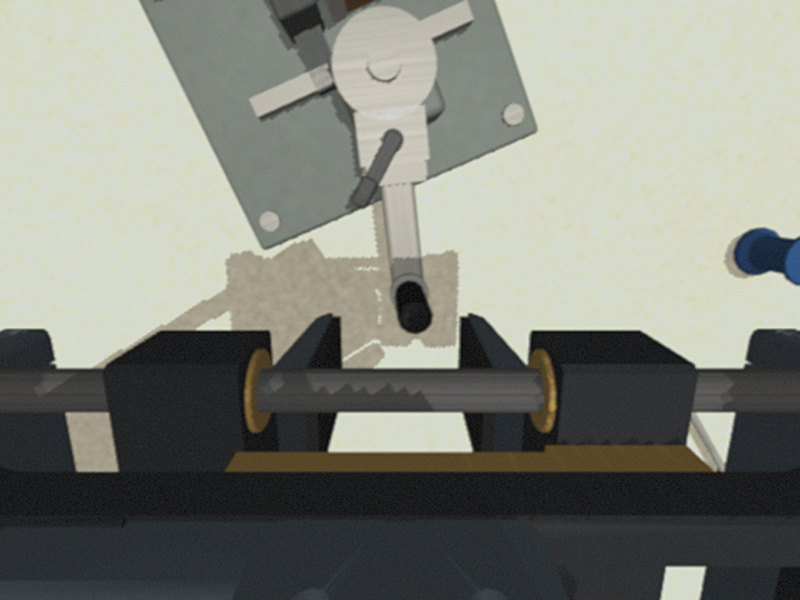

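Released: the post stands free between the open fingers and the lever (395,135)→(362,200) is still on the tightening side. I'll take one closer look at the pad gap with the wrist camera.

>>> apply_moves(
  plan=[
    {"jaw":0.5,"delta_pos":[0,0,-10],"spin":0},
    {"jaw":0.5,"delta_pos":[10,0,-20],"spin":-0.05},
    {"jaw":0.5,"delta_pos":[22,0,-25],"spin":-0.15},
    {"jaw":0.5,"delta_pos":[35,5,-25],"spin":-0.25},
    {"jaw":0.5,"delta_pos":[48,10,-25],"spin":-0.35},
    {"jaw":0.5,"delta_pos":[58,15,-25],"spin":-0.42},
    {"jaw":0.5,"delta_pos":[60,15,-25],"spin":-0.42},
    {"jaw":0.5,"delta_pos":[60,15,-25],"spin":-0.42},
  ],
)

```text
time_s: 26.15
ee_pos: [550.7, 29.9, 206.4]
ee_rot: [177.6, -0.4, 81.4]
force: [-0.3, 0.0, 0.4]
gripper_width: 46.0
```

Run:
```python
from h import *
s=env.state();print(s['time_s'],s['ee_pos'],s['force'])
im=cams.grab_frame("wrist");crop("w",im,(150,0,430,210),"w17.png",2.85)
b=cams.grab_frame("top");cv2.imwrite('pics/top17.png',b[:,:,::-1])
```

```text
26.15 [550.65113108  29.90423151 206.38846935] [-0.31211788  0.00171586  0.42059536]
```

View pics/w17.png

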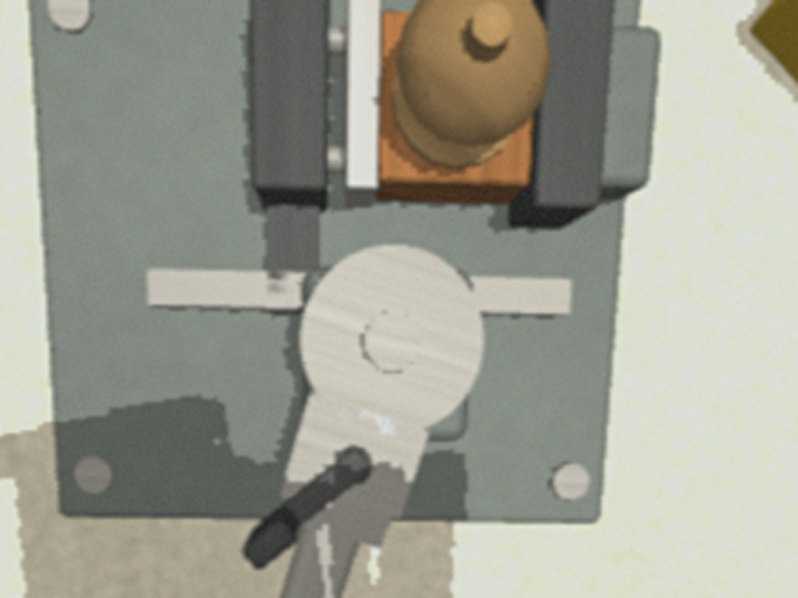

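View pics/top17.png

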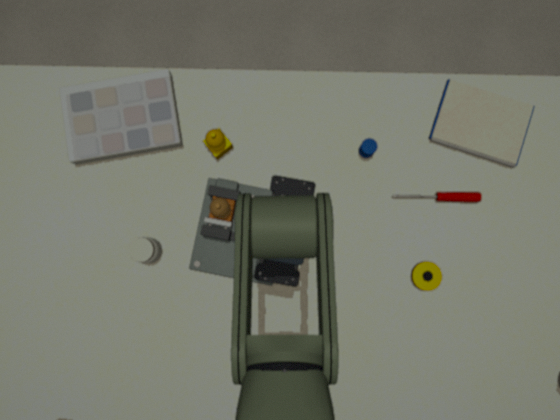

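In the wrist view the pad is 32 px wide (10 mm) and the gap to the jaw is about 19 px, or about 6 mm. That puts the pad about 6 mm in. Nothing else on the bench has moved, so I hand in.

Run:
```python
from h import *
print(env.job_done(), env.state()['force'])
```

```text
the job is handed in; nothing more can be done
the job is handed in; nothing more can be done
```

The finial is clamped with the sprung pad pushed in about half-way. I flipped the lever to tightening, swung the grip post with loosely set fingers (two full tightening strokes and one partial), then let go and handed in at about 26 s.

**Last checks:**
- **Pad:** the gap to the jaw was about 6 mm in the wrist picture, with the pad's 10 mm thickness as the scale, so it is about 6 mm in. The top-camera front-edge reading also gave about 6 mm (16.6 mm from the jaw face). Its back-edge reading was less steady, at 4 to 6 mm. All of these are within 3.5 to 8.5 mm. The clamping force was not measured directly; at 8 N per mm it would be about 48 N.
- **Finial and lever:** the finial stands upright against the fixed jaw, and the lever is clearly on the tightening side.
- **Robot and bench:** the tool force was about zero after release, and the bystanders look unmoved in the top picture.

**One hitch:** during the last stroke the 4 N squeeze limit let the fingers be pushed open to 42 mm. I raised the limit to 15 N and went on. Wrist force while driving stayed under about 10 N in every reading.

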